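Strip the gear shaft into its kitting nests

TASK

The parts on the gear shaft have been slackened and now slide off freely: strip the shaft from the top down - hex nut, flanged spacer, ball bearing, gear - and lay each one, before you take the next, flat and the same way up in the recess of its own nest, the one whose recess is cut to its size (six-sided for the nut). Set the parts down, do not drop them, and leave the finished piston standing where it is on the bench.

Things in the scene. Friction and masses are not known exactly. Their poses are not given: they have to be found in the camera images.
- nut: dark steel hex nut, the top part on the shaft: 30 mm across flats (34.6 mm across corners), 16 mm high, 21 mm hole, 0.06 kg. Origin: centre of its underside; z is its axis, up at the start. Its x axis is normal to one pair of flats (so are the directions 60 and 120 deg from x).
- spacer: bright steel flanged spacer (sleeve), second from the top: flange 48 mm diameter and 6 mm thick at the bottom, above it a barrel of 40 mm diameter, total height 20 mm, 25 mm bore, 0.13 kg. Origin: centre of its underside; z is its axis, up at the start.
- bearing: ball bearing with visible balls, third from the top, resting on the gear's hub: 62 mm outside diameter, 16 mm high, 30 mm bore, 0.2 kg. Origin: centre of its underside; z is its axis, up at the start.
- gear: steel spur gear at the bottom of the stack: toothed rim 90 mm diameter and 16 mm thick, above it a plain round hub of 50 mm diameter that rises 22 mm over the rim (total height 38 mm), 35 mm bore, 0.5 kg. Take it by the upper part of the hub: the shaft ends 42 mm above the hub. Origin: centre of its underside; z is its axis, up at the start.
- stand: the gear shaft standing upright in its heavy round grey foot (104 mm diameter, 18 mm high), fixed to the bench. Origin: centre of the foot's underside, on the shaft's axis; z is up. Shaft top 112 mm above the origin; parts have 2.5 mm play on it. Undersides of the parts at the start, above this origin: gear 32 mm, bearing 70 mm, spacer 86 mm, nut 106 mm
- nest_nut: kitting nest for the nut: a plain grey nylon block 66 x 66 mm and 16 mm high, fixed to the bench, with a hexagonal (42 mm across flats) recess in its middle, 6 mm deep with a flat black floor. Origin: centre of its underside; the recess is centred on it and its floor is 10 mm above the origin; the sides of the block run along x and y, z is up
- nest_spacer: kitting nest for the spacer: a plain grey nylon block 80 x 80 mm and 16 mm high, fixed to the bench, with a round 60 mm recess in its middle, 6 mm deep with a flat black floor. Origin: centre of its underside; the recess is centred on it and its floor is 10 mm above the origin; the sides of the block run along x and y, z is up
- nest_bearing: kitting nest for the bearing: a plain grey nylon block 94 x 94 mm and 16 mm high, fixed to the bench, with a round 74 mm recess in its middle, 6 mm deep with a flat black floor. Origin: centre of its underside; the recess is centred on it and its floor is 10 mm above the origin; the sides of the block run along x and y, z is up
- nest_gear: kitting nest for the gear: a plain grey nylon block 122 x 122 mm and 16 mm high, fixed to the bench, with a round 102 mm recess in its middle, 6 mm deep with a flat black floor. Origin: centre of its underside; the recess is centred on it and its floor is 10 mm above the origin; the sides of the block run along x and y, z is up
- piston: finished aluminium piston with three ring grooves, 50 mm diameter, 58 mm high, standing loose on the bench near the nests; to be left alone. Origin: centre of its underside; z is its axis, up. Everything else that lies loose among the nests is lower than 50 mm
Not all that is in view belongs to the job. Leave any brown look-alike of the nest_bearing alone. Leave any purple look-alike of the spacer alone.

How it is judged:
On the way, in this order (a step that is already met when the one before it is completed fails the run):
1. the hex nut lies flat in its own nest (horizontal distance between nut and nest_nut below 0.01 m and z of nut in the frame of nest_nut between 0.007 and 0.0135 m and angle between nut's own z axis and vertical below 0.1 rad), for 0.2 s.
2. the flanged spacer lies flat in its own nest (horizontal distance between spacer and nest_spacer below 0.01 m and z of spacer in the frame of nest_spacer between 0.007 and 0.0135 m and angle between spacer's own z axis and vertical below 0.1 rad), for 0.2 s.
3. the bearing lies flat in its own nest (horizontal distance between bearing and nest_bearing below 0.01 m and z of bearing in the frame of nest_bearing between 0.007 and 0.0135 m and angle between bearing's own z axis and vertical below 0.1 rad), for 0.2 s.
At the end, for the whole second after the job is handed in: Nut, spacer, bearing and gear each lie in the recess of their own nest: axis within 10 mm of the nest's centre, underside on the recess floor (7 to 13.5 mm above the nest's underside), same way up and flat within 0.1 rad, at rest. The piston still stands within 15 mm of where it was (all of step 1 and all of step 2 and all of step 3 and linear speed of each of nut, spacer, bearing, gear below 0.02 m/s and horizontal distance between gear and nest_gear below 0.01 m and z of gear in the frame of nest_gear between 0.007 and 0.0135 m and angle between gear's own z axis and vertical below 0.1 rad); the robot touches nothing.
It fails at once if the piston is knocked over or shifted by more than 15 mm (distance of piston from where it was at the start of the episode above 0.015 m or angle between piston's own z axis and vertical above 0.25 rad).
It fails at once if the hex nut is dropped: it moves faster than 0.6 m/s (a fall of about 2 cm) while out of the fingers (linear speed of nut above 0.6 m/s and contact force between the fingers and nut below 0.05 N).
It fails at once if the flanged spacer is dropped: it moves faster than 0.6 m/s (a fall of about 2 cm) while out of the fingers (linear speed of spacer above 0.6 m/s and contact force between the fingers and spacer below 0.05 N).
It fails at once if the bearing is dropped: it moves faster than 0.6 m/s (a fall of about 2 cm) while out of the fingers (linear speed of bearing above 0.6 m/s and contact force between the fingers and bearing below 0.05 N).
It fails at once if the gear is dropped: it moves faster than 0.6 m/s (a fall of about 2 cm) while out of the fingers (linear speed of gear above 0.6 m/s and contact force between the fingers and gear below 0.05 N).
It also fails if it takes over 96 s, if anything falls off the work surface, if the arm or the gripper's body presses on something with over 40 N, if the wrist force passes 120 N, or if a joint passes its speed limit or range.

ROBOT

A 6-joint arm with a two-finger parallel gripper is mounted at the origin on the work surface. World frame = base frame: x ahead of the robot, y to its left, z up, the work surface at z = 0. Lengths are in m, angles in rad, forces in N, time in s.
With the tool pointing down it reaches from about 0.325 to 0.925 m from the base axis. Payload 3.1 kg.
Tool frame: the origin (TCP) lies at the very end of the fingers, on their centre line; the grasp point (between the pads) lies 19 mm behind it (env.tcp_to_grasp is the distance from the TCP to the grasp point, in m); z points along the fingers, y is the direction in which the jaws open and shut (so a half turn about z gives the same grasp; the last joint's range is limited). The gripper opens to 85 mm and grips with 20 to 120 N. Pads are 22 mm wide; open, the fingers measure 114 mm over their backs; the gripper's body (76 mm by 85 mm) begins 54 mm behind the grasp point. The pads swing forward as they close: fully open they stand 13 mm farther back than shut.
Start: joints at [-1.287, 0.217, 1.613, -0, 1.311, -0.112], TCP at [0.241, -0.577, 0.192] pointing down, gripper open.
Joint ranges: [-2.75, 2.75], [-0.78, 2.1], [0.31, 2.55], [-1.13, 4.27], [0.13, 2.63], [-2.58, 2.58]. Speed limits (rad/s): [2.79, 2.79, 3.14, 3.14, 3.14, 3.14].

INTERFACE

Orientations are given as [roll, pitch, yaw] about the fixed x, y, z axes, in that order (R = Rz(yaw) Ry(pitch) Rx(roll)).
In Python, from workcell import env gives the robot as it stands.
- The arm moves only by the tool drive_tool, never from a script. Its argument "steps" is a list of rows, each a list of 3 entries, a list of its own where there are three numbers: the shift along the tool's x, y, z in m, then the turn, a rotation vector about the tool's x, y, z in rad, then the opening, from 0 (shut) to 1 (fully open). A call has 1 to 10 rows; each row is the pose to reach, as a shift and turn from the pose commanded when the call began, along the tool's axes at that moment; what a row does not reach only later rows make up. A row lasts 1/10 s, in which the tool goes at most 50 mm and 8.59 degrees, less where a joint would pass 70% of its speed; a pose out of reach is approached as far as the arm can. A call with a gripper value outside its range is refused whole. The fingers move at their own pace and stop on an object; "force" is the grip in N (left out, the last holds). Time passes only in rows, so rows that repeat a pose let the fingers close. It gives the time, the measured TCP pose, the force and the opening at its end, in the units of the state.
- env.sense(): the state, without advancing time (a new reading comes with each control period).
- env.capture(name): name is "scene" or "top"; returns a dict with "img" (480x640x3 uint8, red, green, blue), "range_z" (480x640 float32, m along the optical axis (not along the pixel's ray), 0 where there is no reading), "mtx" (3x3 intrinsics, pixels), "cam_to_world" (4x4, takes a point from camera to world coordinates). Camera axes: x right, y down, z forward; pixel columns grow to the right and rows downward; lengths in m; the calibration is good to about 2 mm. A picture is of the moment at which its call begins.
- env.finish_job(): hands the job in, once; it reports no verdict.
The state is a dict: "clock": time; "q": joint angles; "dq": joint speeds; "joint_efforts": joint torques, N m; "tcp_pos": TCP position; "tcp_rot": TCP orientation; "ft_force": force on the tool from outside, world axes, zero at the start; "moment": the same for the moment, N m; "grip_width": finger opening in m.
Only numpy, scipy, OpenCV 4.12 (cv2) and the standard library are available. Lean on these libraries where they do the work, as an engineer would, in place of code of your own. Each camera call takes 0.05 s, during which the arm holds its last target.

## Working session

There is one attempt and no reset: what is moved stays moved. The work goes in short steps, Python scripts to look and compute and a tool call to move; the robot and the scene stay as the last step left them, time stands still between calls to the robot, and variables do not carry over. Pictures are saved under pics/ and viewed, and the job is handed in when it is done.

Besides the shell and the picture viewer there is one more tool, called after ">>>" by a JSON object that holds its "fn" and its "kwargs". drive_tool: Moves the arm, as the interface text tells. Its arguments: {"type":"object","properties":{"steps":{"type":"array","items":{"type":"array"}},"force":{"type":"number"}},"required":["steps"]}

```bash
mkdir -p pics; ls; python3 - <<'E'
from workcell import env
import cv2,numpy as np
for n in ("scene","top"):
    c=env.capture(n); cv2.imwrite(f"pics/{n}0.png",c["img"][:,:,::-1]); np.savez(f"{n}0.npz",**c)
    print(n,c["mtx"].round(1).tolist(),c["cam_to_world"].round(3).tolist(),(c["range_z"]>0).mean())
print(env.sense())
E
```

```text
pics
scene [[579.6, 0.0, 314.1], [0.0, 579.6, 237.7], [0.0, 0.0, 1.0]] [[0.551, 0.575, -0.605, 1.269], [0.835, -0.368, 0.41, -0.509], [0.013, -0.731, -0.683, 0.879], [0.0, 0.0, 0.0, 1.0]] 0.9957389322916667
top [[564.6, 0.0, 311.3], [0.0, 564.6, 249.2], [0.0, 0.0, 1.0]] [[-0.017, -0.996, 0.091, 0.434], [-1.0, 0.019, 0.024, -0.049], [-0.026, -0.09, -0.996, 1.483], [0.0, 0.0, 0.0, 1.0]] 0.9959505208333334
{'clock': 0.1, 'q': array([-1.28720816e+00,  2.17695034e-01,  1.61481062e+00,  2.96319986e-06,
        1.31131532e+00, -1.12207445e-01]), 'dq': array([ 6.74027522e-04, -1.25228047e-03, -2.91318192e-03,  2.28750338e-05,
       -2.07093623e-04,  2.50145437e-04]), 'joint_efforts': array([-3.39705794e-04, -3.98072326e+01, -3.04970169e+01, -1.59193582e-04,
        4.22507772e-03,  2.99288070e-05]), 'tcp_pos': array([ 0.24074386, -0.57586019,  0.19046954]), 'tcp_rot': array([-3.13937866e+00, -2.52354352e-04,  3.95794573e-01]), 'ft_force': array([-0.52426448,  0.11543789,  1.0933667 ]), 'moment': array([-0.02117444, -0.02878478, -0.02235918]), 'grip_width': 0.08556362195106157}
```

View pics/scene0.png

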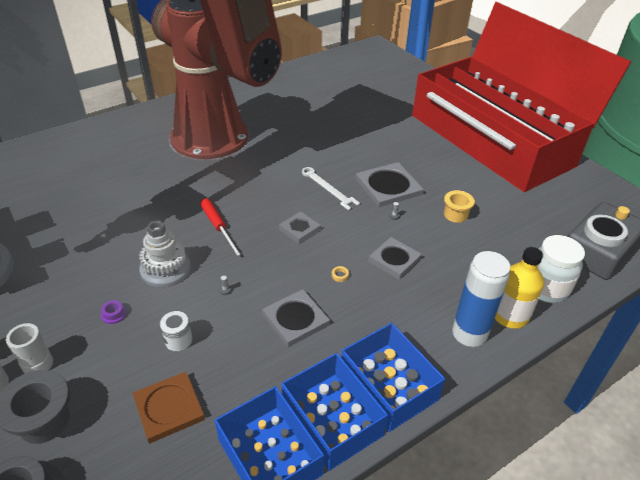

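View pics/top0.png

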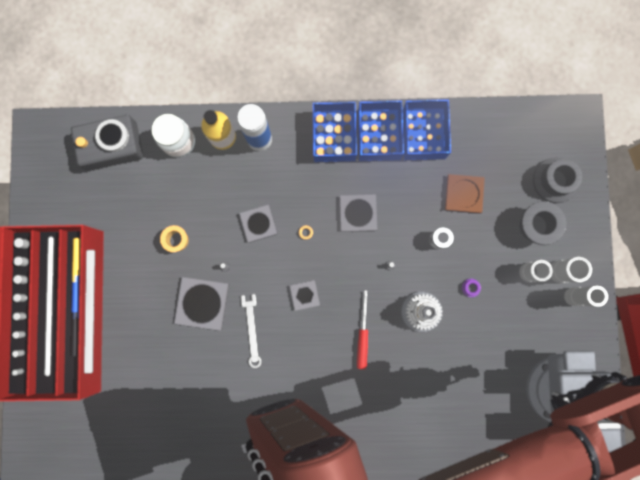

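```bash
cat > h.py <<'E'
import numpy as np,cv2
def load(n): return np.load(n+".npz")
def ray(c,u,v):
    d=np.linalg.inv(c["mtx"])@np.array([u,v,1.]); T=c["cam_to_world"]; return T[:3,3],T[:3,:3]@d
def onz(c,u,v,z):
    o,d=ray(c,u,v); return o+d*(z-o[2])/d[2]
def cloud(c):
    h,w=c["range_z"].shape; uu,vv=np.meshgrid(np.arange(w),np.arange(h))
    d=np.stack([uu,vv,np.ones_like(uu)],-1)@np.linalg.inv(c["mtx"]).T*c["range_z"][...,None]
    T=c["cam_to_world"]; return d@T[:3,:3].T+T[:3,3]
def tri(c1,p1,c2,p2):
    o1,d1=ray(c1,*p1);o2,d2=ray(c2,*p2)
    s=np.linalg.lstsq(np.stack([d1,-d2],1),o2-o1,rcond=None)[0]
    a=o1+d1*s[0];b=o2+d2*s[1]; return (a+b)/2,np.linalg.norm(a-b)
def crop(c,x,y,w,h,k,f):
    i=c["img"][y:y+h,x:x+w,::-1]; cv2.imwrite(f,cv2.resize(i,None,fx=k,fy=k,interpolation=cv2.INTER_CUBIC))
E
python3 - <<'E'
from h import *
t=load("top0");s=load("scene0")
crop(t,170,180,200,150,4,"pics/t_a.png"); crop(t,350,170,160,170,3.5,"pics/t_b.png")
crop(s,100,200,160,180,3.3,"pics/s_b.png"); crop(s,250,150,200,200,3,"pics/s_a.png")
P=cloud(t);Q=cloud(s)
for n,(u,v) in dict(gearnest=(201,303),nestsp=(258,223),nestb=(358,212),nestn=(305,295),piston=(443,238),brown=(465,193),purple=(471,288),stack=(427,313),bench=(400,340)).items():
    print(n,P[v,u].round(4))
for n,(u,v) in dict(gearnest=(390,183),nestsp=(394,256),nestb=(295,316),nestn=(300,226),bench=(260,290)).items():
    print(n,Q[v,u].round(4))
E
```

```text
gearnest [0.4333 0.2778 0.0082]
nestsp [0.6408 0.1261 0.0116]
nestb [ 0.6653 -0.1379  0.0067]
nestn [0.4495 0.0052 0.0114]
piston [ 0.5867 -0.3479  0.0557]
brown [ 0.7088 -0.4188  0.0126]
purple [ 0.4603 -0.4269  0.0009]
stack [ 0.4003 -0.2906  0.1142]
bench [ 0.3293 -0.2385  0.0025]
gearnest [0.4352 0.2773 0.0101]
nestsp [0.6425 0.1202 0.016 ]
nestb [ 0.6616 -0.1387  0.0085]
nestn [0.4507 0.0065 0.0111]
bench [ 0.5612 -0.1593  0.0012]
```

View pics/t_a.png

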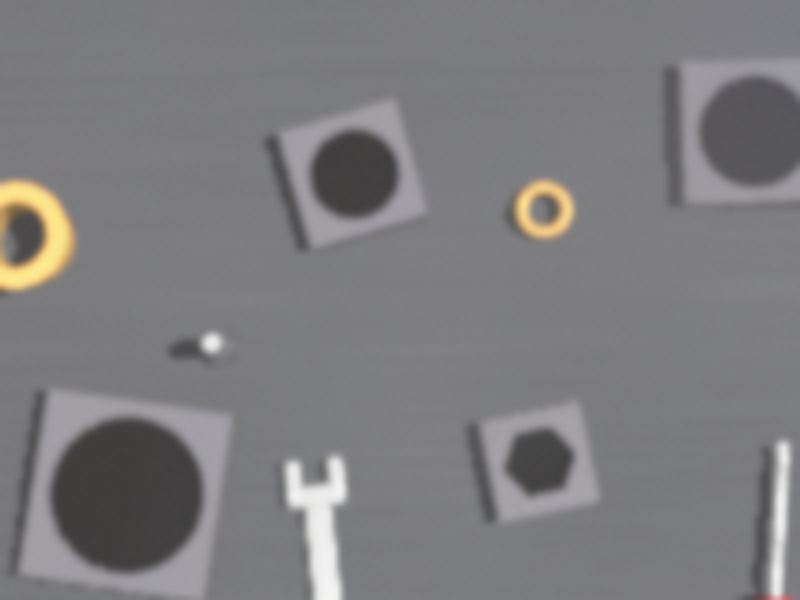

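View pics/t_b.png

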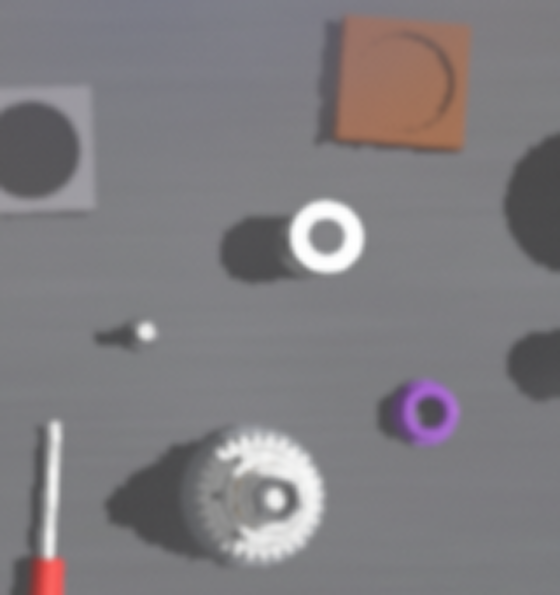

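View pics/s_b.png

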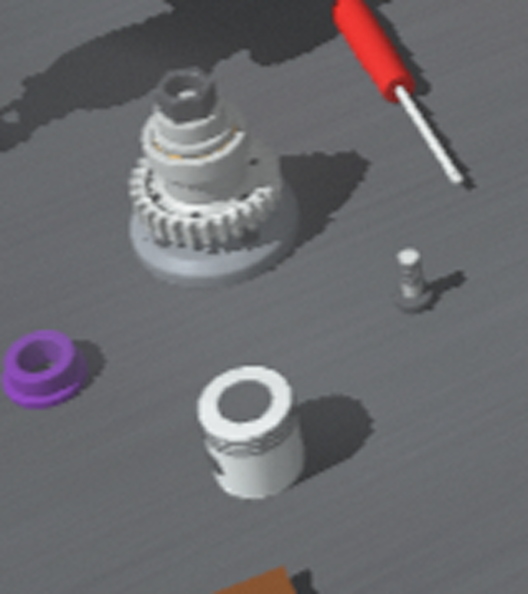

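View pics/s_a.png

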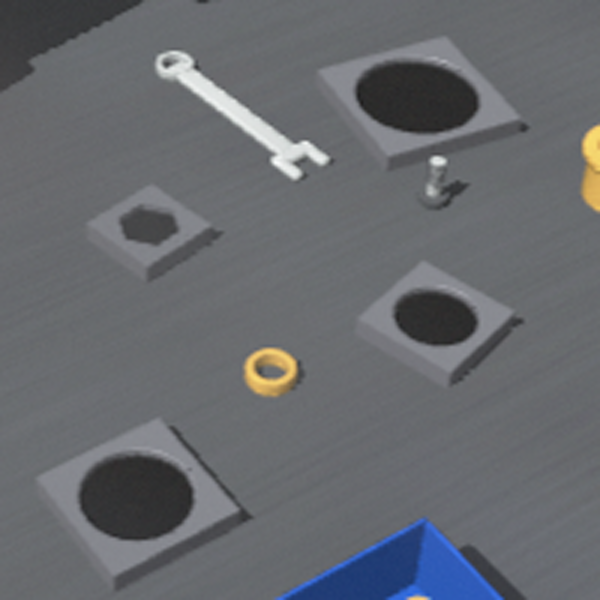

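```bash
cat > m.py <<'E'
from h import *
t=load("top0");s=load("scene0")
A=lambda X,Y,ox,oy,k:((X+.5)/k-.5+ox,(Y+.5)/k-.5+oy)
ta=lambda *p:[A(x,y,170,180,4) for x,y in p]
sa=lambda *p:[A(x,y,250,150,3) for x,y in p]
T=dict(nut=ta((478,424),(578,402),(600,500),(498,523)),spacer=ta((276,134),(396,99),(427,214),(310,248)),
 gear=ta((45,390),(232,413),(207,598),(18,575)),bearing=[(339.6,195.4),(375.9,194.2),(376.8,229.6),(340.6,231.1)])
S=dict(nut=sa((87,228),(151,186),(214,232),(147,267)),spacer=sa((358,322),(423,262),(516,317),(448,373)),
 gear=sa((318,74),(446,37),(522,125),(389,157)),bearing=sa((37,481),(160,420),(243,513),(115,573)))
size=dict(nut=.066,spacer=.08,bearing=.094,gear=.122)
g={n:None for n in T}
for n in T:
    a=np.array([onz(t,*p,.016) for p in T[n]]); b=np.array([onz(s,*p,.016) for p in S[n]])
    L=np.linalg.norm(a-np.roll(a,1,0),axis=1)
    print(n,"top",a.mean(0).round(4),"scene",b.mean(0).round(4),"side",L.round(4),"want",size[n])
    from scipy.optimize import linear_sum_assignment as lsa
    i,j=lsa(np.linalg.norm(a[:,None]-b[None],axis=2))
    tr=[tri(t,T[n][x],s,S[n][y]) for x,y in zip(i,j)]
    print("  tri z",[round(float(p[0][2]),4) for p in tr],"gap",max(p[1] for p in tr).round(4), "ctr",np.mean([p[0] for p in tr],0).round(4))
# black floors
for nm,c,boxes in (("top",t,dict(nut=(288,278,34,34),spacer=(240,205,38,38),bearing=(338,194,40,38),gear=(178,280,48,46))),):
  for n,(x,y,w,h) in boxes.items():
    gr=cv2.cvtColor(c["img"],cv2.COLOR_RGB2GRAY)[y:y+h,x:x+w]
    _,m=cv2.threshold(gr,0,255,cv2.THRESH_BINARY_INV+cv2.THRESH_OTSU)
    k,l,st,ce=cv2.connectedComponentsWithStats(m)
    d=np.linalg.norm(ce-np.array([w/2,h/2]),axis=1)+1e3*(st[:,4]<80); d[0]=1e9; b=d.argmin()
    print(n,"blob",(ce[b]+[x,y]).round(2),st[b],"world@10",onz(c,*(ce[b]+[x,y]),.010).round(4))
E
python3 m.py; python3 - <<'E'
from h import *
t=load("top0");s=load("scene0")
crop(t,395,280,60,60,10,"pics/t_st.png"); crop(s,130,210,70,80,7,"pics/s_st.png")
P=cloud(t)
for c in(t,s):
    P=cloud(c).reshape(-1,3)
    m=(np.hypot(P[:,0]-.4,P[:,1]+.29)<.1)&(P[:,2]>.01)
    Z=P[m]
    for a,b in((.015,.021),(.044,.054),(.066,.074),(.082,.09),(.1,.108),(.109,.116),(.117,.13)):
        k=Z[(Z[:,2]>a)&(Z[:,2]<b)]; 
        if len(k): print(a,b,len(k),k.mean(0).round(4),k[:,:2].min(0).round(4),k[:,:2].max(0).round(4))
E
```

```text
nut top [0.449 0.007 0.016] scene [0.4536 0.0036 0.016 ] side [0.0653 0.0665 0.0649 0.0676] want 0.066
  tri z [0.0069, 0.0144, 0.0107, 0.0116] gap 0.0016 ctr [0.4489 0.007  0.0109]
spacer top [0.6401 0.1265 0.016 ] scene [0.6426 0.123  0.016 ] side [0.079  0.0823 0.0791 0.0799] want 0.08
  tri z [0.009, 0.0154, 0.011, 0.0137] gap 0.0019 ctr [0.6402 0.1264 0.0123]
gear top [0.4332 0.2761 0.016 ] scene [0.4365 0.2729 0.016 ] side [0.121  0.1239 0.1204 0.1243] want 0.122
  tri z [0.0059, 0.0156, 0.0136, 0.0138] gap 0.0025 ctr [0.4331 0.2768 0.0122]
bearing top [ 0.6624 -0.1379  0.016 ] scene [ 0.6651 -0.1387  0.016 ] side [0.0946 0.0953 0.0937 0.0945] want 0.094
  tri z [0.012, 0.0182, 0.0119, 0.0113] gap 0.0013 ctr [ 0.663  -0.1377  0.0133]
nut blob [304.41 294.89] [  9   9  16  17 206] world@10 [0.4498 0.0068 0.01  ]
spacer blob [258.06 223.05] [  8   8  21  21 368] world@10 [0.6408 0.1262 0.01  ]
bearing blob [358.31 212.36] [  7   5  28  28 598] world@10 [ 0.6638 -0.1386  0.01  ]
gear blob [201.27 303.3 ] [   5    4   38   39 1150] world@10 [0.4325 0.2767 0.01  ]
0.015 0.021 147 [ 
[... 357 characters left out ...]
-0.275 ]
0.109 0.116 54 [ 0.403  -0.2933  0.1121] [ 0.3834 -0.3052] [ 0.4195 -0.2786]
0.117 0.13 84 [ 0.4022 -0.2944  0.123 ] [ 0.3864 -0.3101] [ 0.4172 -0.2795]
0.015 0.021 383 [ 0.4317 -0.3024  0.018 ] [ 0.3836 -0.3446] [ 0.4569 -0.245 ]
0.044 0.054 542 [ 0.4184 -0.3003  0.0478] [ 0.3699 -0.3409] [ 0.4501 -0.2505]
0.066 0.074 31 [ 0.4274 -0.3033  0.0721] [ 0.4014 -0.326 ] [ 0.4343 -0.2711]
0.082 0.09 225 [ 0.4171 -0.2993  0.086 ] [ 0.3777 -0.3265] [ 0.4355 -0.2644]
0.1 0.108 86 [ 0.4159 -0.2978  0.1048] [ 0.394  -0.3151] [ 0.4242 -0.276 ]
0.109 0.116 84 [ 0.4071 -0.2956  0.1125] [ 0.3901 -0.3147] [ 0.4212 -0.2791]
0.117 0.13 142 [ 0.4052 -0.2958  0.1216] [ 0.3864 -0.3116] [ 0.4229 -0.2791]
```

View pics/t_st.png

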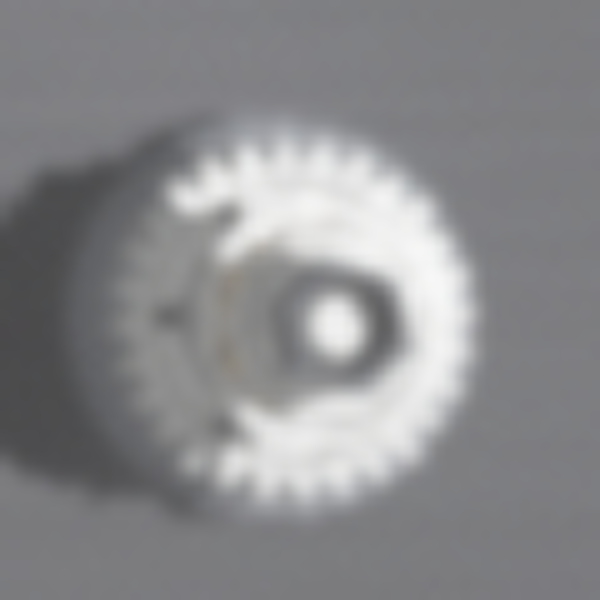

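View pics/s_st.png

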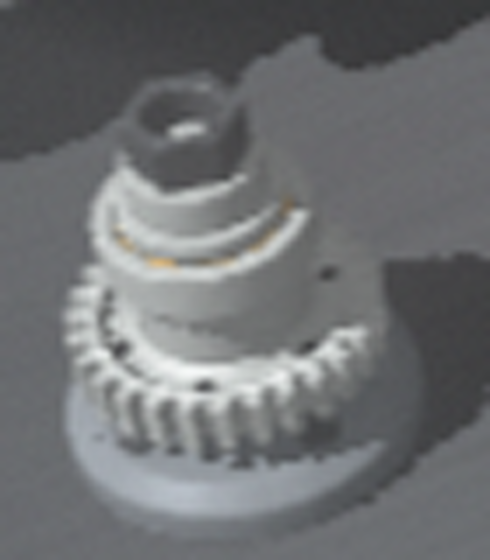

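```bash
python3 - <<'E'
from h import *
t=load("top0");s=load("scene0")
for n,c,(x,y,w,h) in (("t",t,(415,300,26,26)),("s",s,(140,216,34,28))):
    i=c["img"][y:y+h,x:x+w,::-1].astype(float)
    i=np.clip((i-60)*1.3,0,255).astype(np.uint8)
    k=20; cv2.imwrite(f"pics/nut_{n}.png",cv2.resize(i,None,fx=k,fy=k,interpolation=cv2.INTER_CUBIC))
print("shaft top",tri(t,(428.05,312.05),s,(156.0,228.1)),onz(t,428.05,312.05,.112),onz(s,156,228.1,.112))
P=cloud(t)
g=cv2.cvtColor(t["img"],cv2.COLOR_RGB2GRAY)
print(g[303:324,418:440]); print((P[303:324,418:440,2]*1000).astype(int))
E
```

```text
shaft top (array([ 0.40210583, -0.2943932 ,  0.11425733]), np.float64(0.002462563522504807)) [ 0.40252029 -0.29363724  0.112     ] [ 0.39884288 -0.29482545  0.112     ]
[[209 225 228 224 209 210 221 227 228 228 230 233 234 237 240 241 241 241
  240 232 216 191]
 [220 214 197 187 185 197 213 221 223 225 230 235 238 241 241 240 240 243
  245 243 235 216]
 [201 180 162 159 160 169 185 197 202 205 215 224 232 237 240 239 238 241
  245 245 240 222]
 [163 151 145 144 143 144 152 155 157 161 171 185 199 215 224 230 233 236
  241 244 242 228]
 [142 140 136 136 137 136 130 124 126 130 136 141 149 161 176 199 220 231
  239 245 246 240]
 [138 138 134 134 135 128 120 121 126 132 133 130 123 121 130 153 189 224
  239 244 246 243]
 [137 138 133 132 127 120 121 130 145 163 172 163 138 114 107 124 162 214
  237 241 245 243]
 [138 136 133 130 120 118 128 144 174 205 219 206 168 126 104 107 144 199
  230 236 242 243]
 [140 136 132 129 117 118 130 155 197 228 235 227 195 147 110 100 131 184
  222 232 240 242]
 [140 135 132 130 119 115 129 160 205 233 239 235 216 162 114  98 123 172
  214 230 239 239]
 
[... 2738 characters left out ...]
 89   22]
 [  86   89   93   96  103  103   99  103  117  123  123  122  120  121
   121  106  108   90   81   82   45   46]
 [  88   87   88   88   92   91  104  101  107  106  105  105  125  129
   103  106   96   92   87   88   49   47]
 [  92   85   84   87   90   93   95   97  102  100  106  108  110  111
    93   90   86   80   88 1483   16   17]
 [  87   83   83   81   82   90   93   90   94   96   96   91   90   88
    86   87   85   84   52   51   44   17]
 [  47   84   88   88   86   90   82   81   81   93   82   82   82   87
    88   86   84   44   47   51   49   48]
 [  51   45   39   91   83   90   81   83   83   82   89   86   84   86
    81   86   44   43   16   18   51    0]]
```

View pics/nut_t.png

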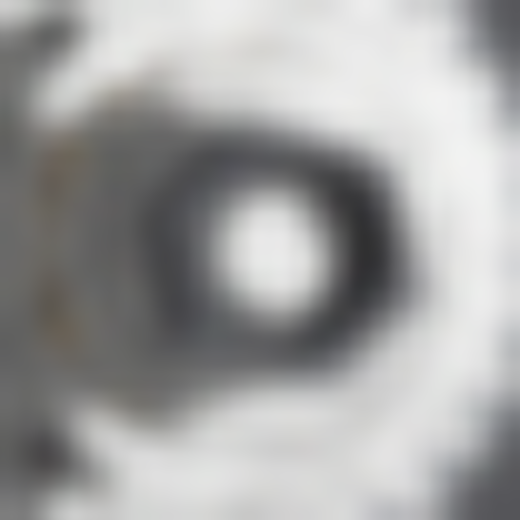

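View pics/nut_s.png

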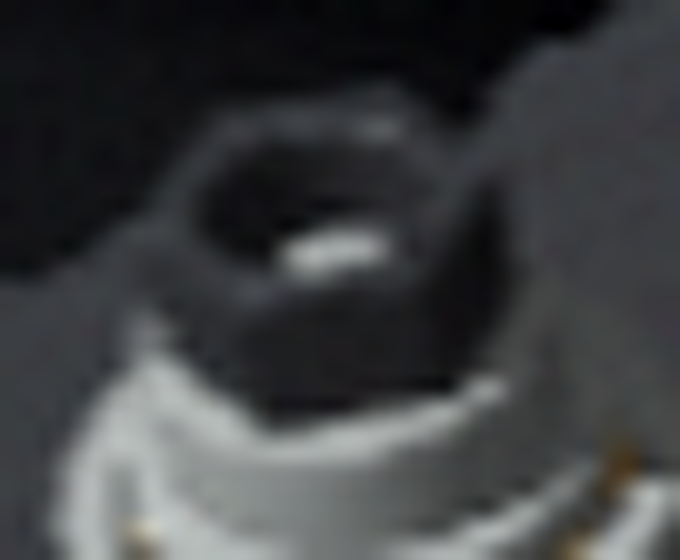

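```bash
python3 - <<'E'
from h import *
t=load("top0");s=load("scene0")
A=lambda x,y:(x/20-.5+140,y/20-.5+216)
v=[onz(s,*A(*p),.106) for p in((130,325),(260,415),(500,370))]
print(np.round(v,4))
for a,b in((0,1),(1,2)):
    e=v[b]-v[a]; print("len",np.hypot(*e[:2]).round(4),"edge dir deg mod60",np.degrees(np.arctan2(e[1],e[0]))%60)
# hex top vertices in top view
B=lambda x,y:(x/20-.5+415,y/20-.5+300)
w=[onz(t,*B(*p),.122) for p in((190,135),(375,155),(420,275),(330,365),(180,350),(148,230))]
for a,b in zip(w,w[1:]):
    e=b-a; print("len",np.hypot(*e[:2]).round(4),np.degrees(np.arctan2(e[1],e[0]))%60)
print(np.mean(w,0))
for c in (t,s):
    P=cloud(c).reshape(-1,3); m=(np.hypot(P[:,0]-.402,P[:,1]+.294)<.022)&(P[:,2]>.117)&(P[:,2]<.13)
    Z=P[m][:,:2]
    (c0),r=cv2.minEnclosingCircle(Z.astype(np.float32)); best=[]
    for d in range(0,60,3):
        q=[np.ptp(Z@[np.cos(np.radians(d+k)),np.sin(np.radians(d+k))]) for k in(0,60,120)]; best.append((round(max(q),4),round(float(np.mean(q)),4),d))
    print(np.round(c0,4),r,sorted(best)[:4])
E
```

```text
[[ 0.3916 -0.3137  0.106 ]
 [ 0.4107 -0.3079  0.106 ]
 [ 0.4172 -0.2858  0.106 ]]
len 0.02 edge dir deg mod60 16.802760148740507
len 0.0231 edge dir deg mod60 13.670499609805134
len 0.0221 22.863593078437887
len 0.0151 18.60645164193366
len 0.0152 13.460584176161916
len 0.0178 23.36204329990028
len 0.0147 13.032271965235122
[ 0.40267621 -0.29218069  0.122     ]
[ 0.4015 -0.2946] 0.016454635187983513 [(np.float64(0.0302), 0.0298, 42), (np.float64(0.0303), 0.0299, 39), (np.float64(0.0305), 0.0302, 36), (np.float64(0.0307), 0.0299, 45)]
[ 0.4047 -0.2944] 0.01844293437898159 [(np.float64(0.034), 0.0326, 39), (np.float64(0.0341), 0.0331, 36), (np.float64(0.0342), 0.0324, 42), (np.float64(0.0342), 0.0334, 33)]
```

```bash
cat > go.py <<'E'
import sys,numpy as np
from workcell import env
from scipy.spatial.transform import Rotation as Ro
s=env.sense(); p=s["tcp_pos"]; R=Ro.from_euler("xyz",s["tcp_rot"])
a=[float(v) for v in sys.argv[1:4]]; yaw=float(sys.argv[4]) if len(sys.argv)>4 else 13.
d=R.inv().apply(np.array(a)-p)
r=(R.inv()*Ro.from_euler("xyz",[np.pi,0,np.radians(yaw)])).as_rotvec()
print("clk",s["clock"],"p",p.round(4),"rpy",np.degrees(s["tcp_rot"]).round(2),"F",s["ft_force"].round(2),"w",round(s["grip_width"],4))
print("shift",d.round(4),"turn",r.round(3))
E
python3 go.py .401 -.294 .19
```

```text
clk 0.1 p [ 0.2407 -0.5759  0.1905] rpy [-1.7987e+02 -1.0000e-02  2.2680e+01] F [-0.52  0.12  1.09] w 0.0856
shift [ 0.2565 -0.1983  0.001 ] turn [-0.002 -0.     0.169]
```

>>> {"fn": "drive_tool", "kwargs": {"steps": [[[0.02,-0.016,0],[0,0,0.02],0.7],[[0.06,-0.046,0],[0,0,0.05],0.7],[[0.1,-0.077,0],[0,0,0.08],0.7],[[0.14,-0.108,0],[0,0,0.11],0.7],[[0.18,-0.139,0],[0,0,0.14],0.7],[[0.22,-0.17,0],[0,0,0.17],0.7],[[0.245,-0.189,0],[0,0,0.17],0.7],[[0.256,-0.198,0.001],[0,0,0.169],0.7],[[0.256,-0.198,0.001],[0,0,0.169],0.7]], "force": 40}}

```text
clock: 1.0
tcp_pos: [0.4011, -0.2938, 0.1902]
tcp_rot: [-3.141, 0.001, 0.23]
ft_force: [0.4, -0.3, 1.1]
grip_width: 0.0596
```

```bash
python3 go.py .401 -.294 .15; python3 - <<'E'
from workcell import env
from h import *
for n,b in(("scene",(90,140,140,150)),("top",(370,250,120,120))):
    c=env.capture(n); np.savez(n+"1.npz",**c); crop(c,*b,4,f"pics/{n}1.png")
    P=cloud(c).reshape(-1,3)
    m=(np.hypot(P[:,0]-.401,P[:,1]+.294)<.09)&(P[:,2]>.15)&(P[:,2]<.30)
    Z=P[m]; print(n,len(Z)); 
    if len(Z): print(np.percentile(Z[:,2],[0,1,3,5,10,50]).round(4)); k=Z[Z[:,2]<np.percentile(Z[:,2],6)]; print(k[:25].round(3).tolist())
E
```

```text
clk 1.0 p [ 0.4011 -0.2938  0.1902] rpy [-1.7996e+02  4.0000e-02  1.3170e+01] F [ 0.36 -0.31  1.06] w 0.0596
shift [-0.0001  0.0002  0.0402] turn [-0.001  0.001  0.003]
scene 899
[0.2349 0.2375 0.2412 0.2432 0.2482 0.2821]
[[0.387, -0.266, 0.243], [0.382, -0.265, 0.237], [0.39, -0.266, 0.243], [0.392, -0.264, 0.243], [0.399, -0.253, 0.243], [0.398, -0.251, 0.242], [0.386, -0.265, 0.237], [0.392, -0.265, 0.241], [0.394, -0.263, 0.242], [0.402, -0.256, 0.244], [0.385, -0.265, 0.235], [0.393, -0.265, 0.24], [0.397, -0.264, 0.242], [0.399, -0.263, 0.243], [0.405, -0.258, 0.244], [0.401, -0.255, 0.241], [0.392, -0.265, 0.237], [0.393, -0.264, 0.237], [0.395, -0.263, 0.238], [0.402, -0.263, 0.242], [0.403, -0.261, 0.242], [0.406, -0.26, 0.244], [0.405, -0.258, 0.242], [0.403, -0.256, 0.24], [0.396, -0.263, 0.236]]
top 33
[0.2427 0.2438 0.2462 0.2654 0.2824 0.2883]
[[0.402, -0.256, 0.246], [0.397, -0.253, 0.243]]
```

View pics/scene1.png

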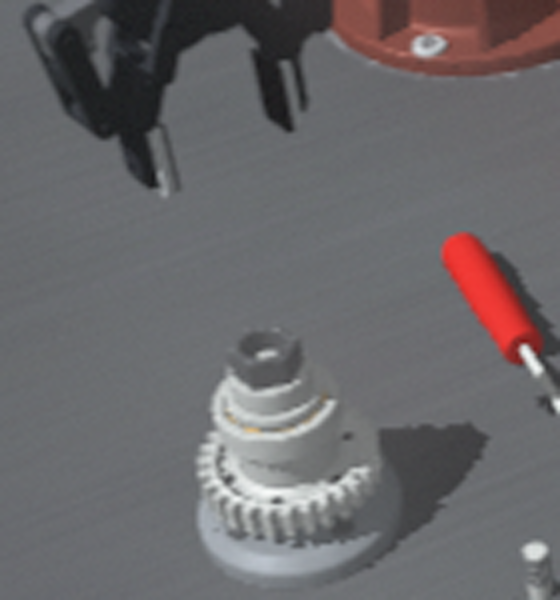

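View pics/top1.png

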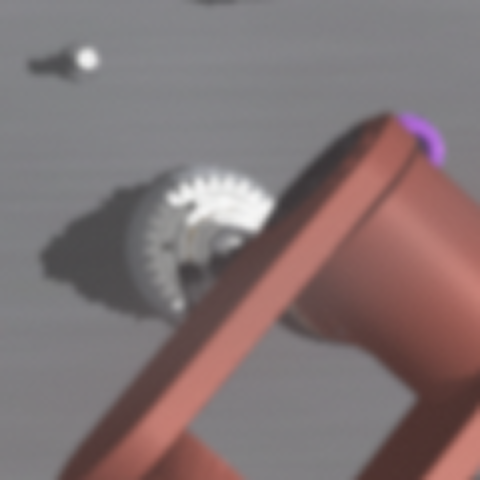

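```bash
python3 - <<'E'
from h import *
s=load("scene1")
crop(s,110,145,64,50,12,"pics/tips.png")
# project tip candidates: centre + side*half*j + e*11*a
T=np.linalg.inv(s["cam_to_world"])
psi=np.radians(13.17); a=np.array([np.cos(psi),np.sin(psi),0]); j=np.array([np.sin(psi),-np.cos(psi),0])
for z in(.19,.195,.20):
  o=[]
  for sd in(1,-1):
    for e in(1,-1):
      p=np.array([.4011,-.2938,z])+sd*.0298*j+e*.011*a
      q=s["mtx"]@(T[:3,:3]@p+T[:3,3]); q=q[:2]/q[2]; o.append(((q-[110,145]+.5)*12).round(0).tolist())
  print(z,o)
E
```

```text
0.19 [[361.0, 758.0], [279.0, 693.0], [683.0, 583.0], [600.0, 522.0]]
0.195 [[355.0, 732.0], [273.0, 668.0], [678.0, 558.0], [595.0, 497.0]]
0.2 [[349.0, 707.0], [266.0, 643.0], [673.0, 533.0], [589.0, 472.0]]
```

View pics/tips.png

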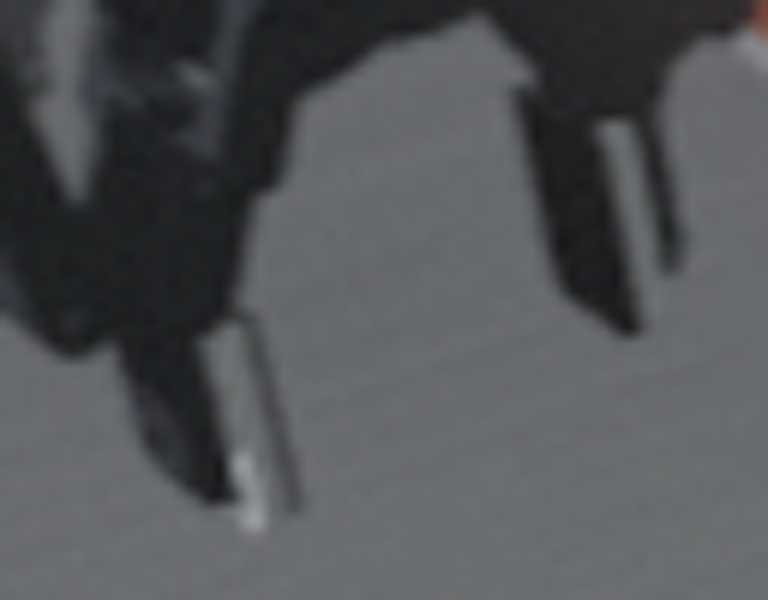

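>>> {"fn": "drive_tool", "kwargs": {"steps": [[[0,0,0.015],[0,0,0.003],0.7],[[0,0,0.03],[0,0,0.003],0.7],[[0,0,0.035],[0,0,0.003],0.7],[[0,0,0.035],[0,0,0.003],0.7]]}}

```text
clock: 1.5
tcp_pos: [0.3992, -0.2947, 0.1532]
tcp_rot: [-3.138, 0.003, 0.223]
ft_force: [0.2, -0.6, -0.7]
grip_width: 0.06
```

```bash
cat > tips.py <<'E'
import sys
from workcell import env
from h import *
k=sys.argv[1]; s=env.capture("scene"); np.savez("scene%s.npz"%k,**s); st=env.sense()
T=np.linalg.inv(s["cam_to_world"]); p0=st["tcp_pos"]; psi=st["tcp_rot"][2]; h=st["grip_width"]/2
a=np.array([np.cos(psi),np.sin(psi),0]); j=np.array([np.sin(psi),-np.cos(psi),0])
def pr(p):
    q=s["mtx"]@(T[:3,:3]@p+T[:3,3]); return q[:2]/q[2]
c=pr(p0); W,H=100,90; x0=int(np.clip(c[0]-W/2,0,640-W)); y0=int(np.clip(c[1]-H*.6,0,480-H)); f=6
i=cv2.resize(s["img"][y0:y0+H,x0:x0+W,::-1],None,fx=f,fy=f,interpolation=cv2.INTER_CUBIC)
for sd in(1,-1):
  q=[((pr(p0+np.array([0,0,dz])+sd*h*j+e*.011*a)-[x0,y0]+.5)*f).astype(int) for dz in (0,.02,.04) for e in(1,-1)]
  for n in range(3): cv2.line(i,tuple(map(int,q[2*n])),tuple(map(int,q[2*n+1])),[(0,255,0),(0,255,255),(0,0,255)][n],1)
cv2.imwrite(f"pics/tips{k}.png",i); print("origin",x0,y0,"scale",f,p0.round(4),st["ft_force"].round(2),round(st["grip_width"],4),st["clock"])
E
python3 tips.py 2
```

```text
origin 102 158 scale 6 [ 0.3999 -0.2951  0.1544] [-0.67 -1.17  0.73] 0.06 1.55
```

View pics/tips2.png

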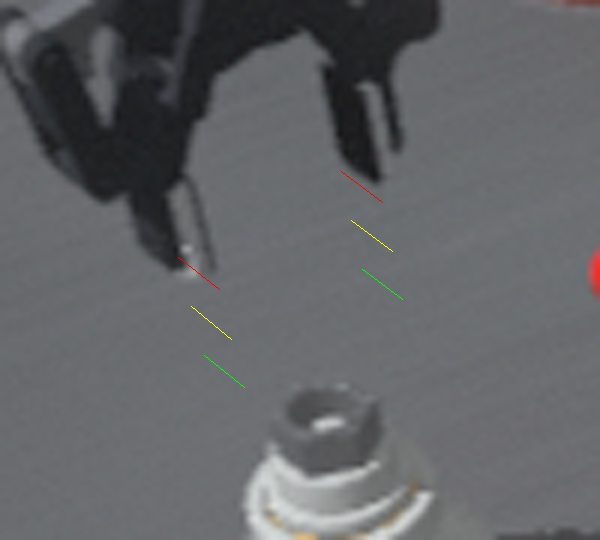

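```bash
python3 go.py .401 -.294 .113
```

```text
clk 1.55 p [ 0.3999 -0.2951  0.1544] rpy [-1.7988e+02  8.0000e-02  1.2770e+01] F [-0.67 -1.17  0.73] w 0.06
shift [ 0.0014 -0.0008  0.0414] turn [-0.002  0.001 -0.004]
```

>>> {"fn": "drive_tool", "kwargs": {"steps": [[[0,0,0.012],[0,0,0],0.7],[[0,0,0.025],[0,0,0],0.7],[[0,0,0.036],[0,0,0],0.7],[[0,0,0.041],[0,0,0],0.7],[[0,0,0.041],[0,0,0],0.7],[[0,0,0.041],[0,0,0],0.7]], "force": 30}}

```text
clock: 2.15
tcp_pos: [0.401, -0.2953, 0.1147]
tcp_rot: [-3.142, -0.0, 0.224]
ft_force: [0.0, -0.6, 0.5]
grip_width: 0.0598
```

```bash
python3 tips.py 3
```

```text
origin 105 173 scale 6 [ 0.4012 -0.2956  0.1151] [ 0.4  -0.93  0.22] 0.0596 2.2
```

View pics/tips3.png

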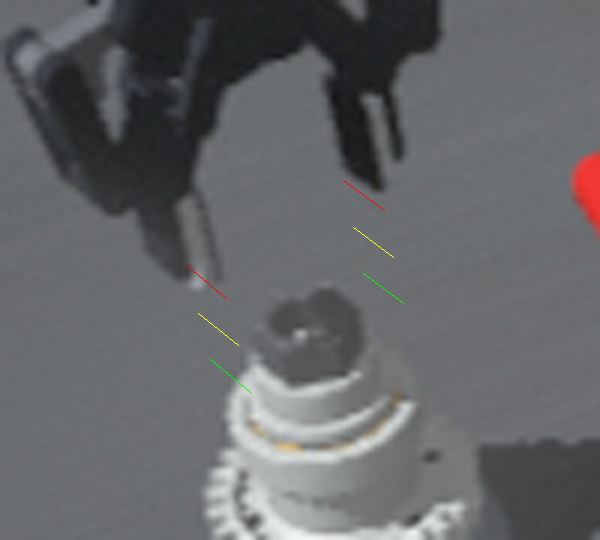

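```bash
python3 - <<'E'
from h import *
s=load("scene3"); P=cloud(s)
for u,v in((105+190/6,173+275/6),(105+205/6,173+270/6),(105+200/6,173+240/6),(105+370/6,173+180/6),(105+360/6,173+160/6)):
    u,v=int(round(u)),int(round(v)); print(u,v,P[v,u].round(4))
E
```

```text
137 219 [ 0.4122 -0.3287  0.1615]
139 218 [ 0.421  -0.3265  0.1695]
138 213 [ 0.4195 -0.3257  0.1802]
167 203 [ 0.4015 -0.2641  0.1641]
165 200 [ 0.3958 -0.2651  0.168 ]
```

>>> {"fn": "drive_tool", "kwargs": {"steps": [[[0,0,0],[0,0,0],0.4],[[0,0,0],[0,0,0],0.4],[[0,0,0],[0,0,0],0.3],[[0,0,0],[0,0,0],0.25],[[0,0,0],[0,0,0],0.2],[[0,0,0],[0,0,0],0.2]], "force": 20}}

```text
clock: 2.8
tcp_pos: [0.4009, -0.2953, 0.1147]
tcp_rot: [3.142, -0.0, 0.224]
ft_force: [-0.1, 0.0, -0.7]
grip_width: 0.0169
```

```bash
python3 tips.py 4
```

```text
origin 105 173 scale 6 [ 0.4009 -0.2953  0.1147] [ 0.34 -0.27  0.82] 0.0166 2.85
```

View pics/tips4.png

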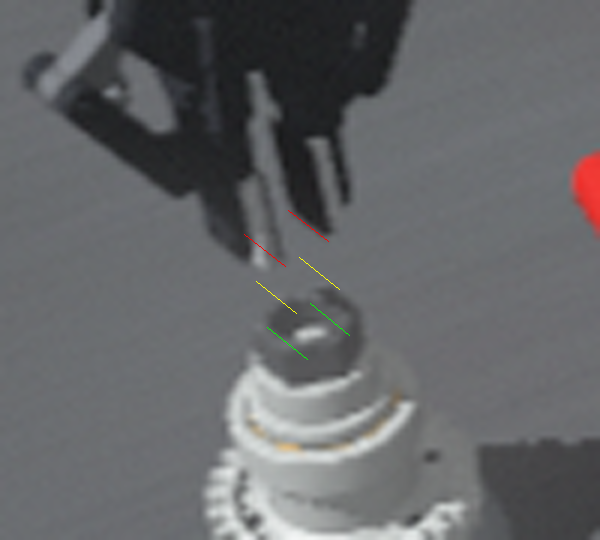

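>>> {"fn": "drive_tool", "kwargs": {"steps": [[[0,0.001,0],[0,0,0],0.65],[[0,0.001,0],[0,0,0],0.65],[[0,0.0,0],[0,0,0],0.65],[[0,0.0,0.01],[0,0,0],0.65],[[0,0.0,0.025],[0,0,0],0.65],[[0,0.0,0.037],[0,0,0],0.65],[[0,0.0,0.041],[0,0,0],0.65],[[0,0.0,0.041],[0,0,0],0.65],[[0,0.0,0.041],[0,0,0],0.65]], "force": 20}}

```text
clock: 3.75
tcp_pos: [0.401, -0.2955, 0.0738]
tcp_rot: [3.141, -0.0, 0.224]
ft_force: [-0.1, 0.7, -0.2]
grip_width: 0.0554
```

```bash
python3 tips.py 5
```

```text
origin 109 188 scale 6 [ 0.4013 -0.2957  0.0742] [-0.83  0.59  0.58] 0.0554 3.8
```

View pics/tips5.png

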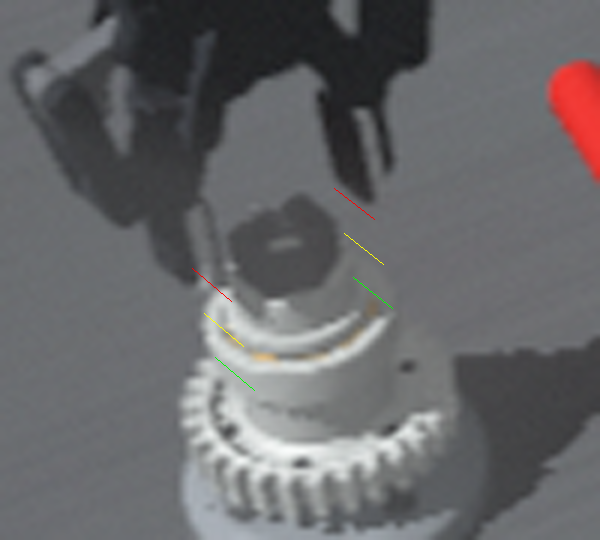

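>>> {"fn": "drive_tool", "kwargs": {"steps": [[[0,-0.001,0],[0,0,0],0.5],[[0,-0.001,0],[0,0,0],0.42],[[0,-0.001,0],[0,0,0],0.36],[[0,-0.001,0],[0,0,0],0.3],[[0,-0.001,0],[0,0,0],0.2],[[0,-0.001,0],[0,0,0],0.1],[[0,-0.001,0],[0,0,0],0.0],[[0,-0.001,0],[0,0,0],0.0]], "force": 35}}

```text
clock: 4.6
tcp_pos: [0.4012, -0.2949, 0.0745]
tcp_rot: [3.14, -0.001, 0.224]
ft_force: [0.5, 0.2, 5.8]
grip_width: 0.0286
```

```bash
python3 tips.py 6
```

```text
origin 109 188 scale 6 [ 0.4012 -0.2949  0.0744] [-0.31  0.16  6.26] 0.0289 4.65
```

View pics/tips6.png

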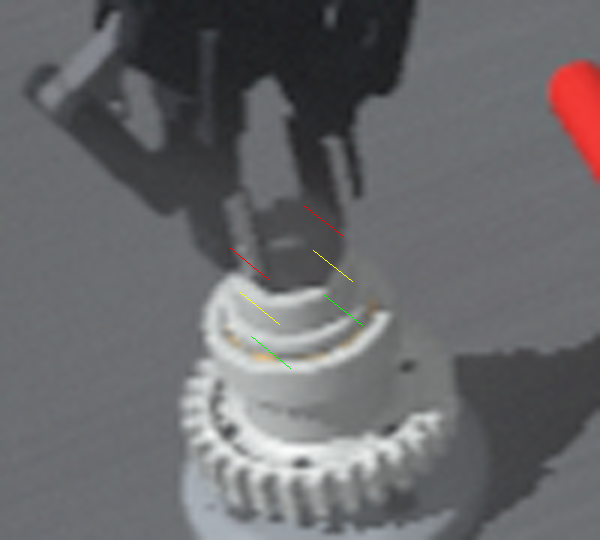

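>>> {"fn": "drive_tool", "kwargs": {"steps": [[[0,0,-0.003],[0,0,0],0.0],[[0,0,-0.008],[0,0,0],0.0],[[0,0,-0.015],[0,0,0],0.0],[[0,0,-0.025],[0,0,0],0.0],[[0,0,-0.035],[0,0,0],0.0],[[0,0,-0.04],[0,0,0],0.0],[[0,0,-0.04],[0,0,0],0.0]]}}

```text
clock: 5.35
tcp_pos: [0.4015, -0.2951, 0.1153]
tcp_rot: [3.139, -0.002, 0.224]
ft_force: [-0.1, 0.5, 0.5]
grip_width: 0.0289
```

```bash
python3 tips.py 7; python3 go.py .451 .0055 .114 13
```

```text
origin 106 173 scale 6 [ 0.401  -0.2947  0.1145] [ 0.29 -0.17 -1.6 ] 0.0286 5.4
clk 5.4 p [ 0.401  -0.2947  0.1145] rpy [ 1.7993e+02 -5.0000e-02  1.2820e+01] F [ 0.29 -0.17 -1.6 ] w 0.0286
shift [ 1.153e-01 -2.816e-01  2.000e-04] turn [ 0.001 -0.001 -0.003]
```

View pics/tips7.png

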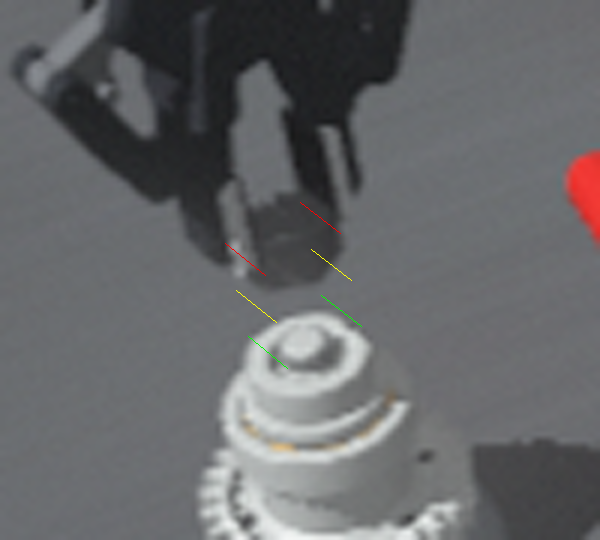

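>>> {"fn": "drive_tool", "kwargs": {"steps": [[[0.005,-0.012,0],[0,0,0],0.0],[[0.017,-0.041,0],[0,0,0],0.0],[[0.032,-0.078,0],[0,0,0],0.0],[[0.047,-0.115,0],[0,0,0],0.0],[[0.062,-0.151,0],[0,0,0],0.0],[[0.077,-0.188,0],[0,0,0],0.0],[[0.092,-0.225,0],[0,0,0],0.0],[[0.105,-0.256,0],[0,0,0],0.0],[[0.113,-0.275,0],[0,0,0],0.0],[[0.115,-0.281,0],[0,0,0],0.0]]}}

```text
clock: 6.4
tcp_pos: [0.4495, 0.0079, 0.113]
tcp_rot: [-3.14, 0.001, 0.227]
ft_force: [-0.5, -0.1, 0.3]
grip_width: 0.0287
```

>>> {"fn": "drive_tool", "kwargs": {"steps": [[[0,0,0.01],[0,0,0],0.0],[[0,0,0.03],[0,0,0],0.0],[[0,0,0.06],[0,0,0],0.0],[[0,0,0.085],[0,0,0],0.0],[[0,0,0.105],[0,0,0],0.0],[[0,0,0.115],[0,0,0],0.0],[[0,0,0.117],[0,0,0],0.0],[[0,0,0.117],[0,0,0],0.0]]}}

```text
clock: 7.2
tcp_pos: [0.4504, 0.0047, -0.0033]
tcp_rot: [3.142, 0.0, 0.223]
ft_force: [-0.1, 0.3, -1.1]
grip_width: 0.0284
```

```bash
python3 tips.py 8; python3 go.py .451 .0055 -.022 13; python3 - <<'E'
from workcell import env
from h import *
c=env.capture("top"); np.savez("top8.npz",**c); crop(c,270,260,80,70,8,"pics/top8.png")
E
```

```text
origin 249 176 scale 6 [ 0.4511  0.0047 -0.0027] [-0.03 -0.01  0.05] 0.0291 7.25
clk 7.25 p [ 0.4511  0.0047 -0.0027] rpy [ 1.7997e+02 -6.0000e-02  1.2790e+01] F [-0.03 -0.01  0.05] w 0.0291
shift [ 0.     -0.0008  0.0193] turn [ 0.001 -0.001 -0.004]
```

View pics/tips8.png

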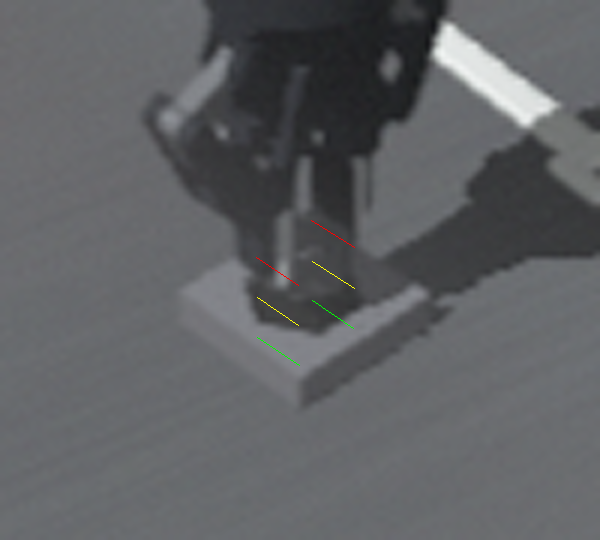

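View pics/top8.png

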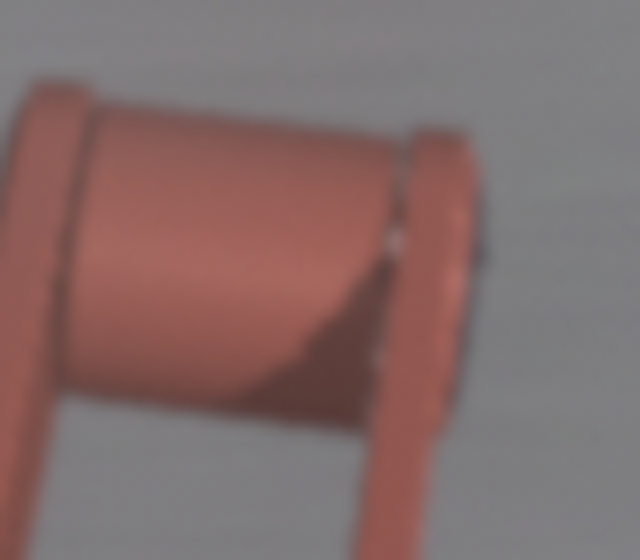

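```bash
python3 - <<'E'
from h import *
s=load("scene8"); T=np.linalg.inv(s["cam_to_world"])
def pr(p):
    q=s["mtx"]@(T[:3,:3]@np.array(p)+T[:3,3]); return q[:2]/q[2]
x0,y0,f=249,176,8
i=cv2.resize(s["img"][y0:y0+90,x0:x0+100,::-1],None,fx=f,fy=f,interpolation=cv2.INTER_CUBIC)
i=np.clip(i.astype(float)*1.5,0,255).astype(np.uint8)
def poly(c,r,n,a0,col):
    q=np.array([((pr((c[0]+r*np.cos(a),c[1]+r*np.sin(a),c[2]))-[x0,y0]+.5)*f) for a in a0+np.arange(n)*2*np.pi/n]).astype(np.int32)
    cv2.polylines(i,[q],True,col,1)
a=np.radians(43+30)
poly((.4511,.0047,.029),.0173,6,a,(0,255,0)); poly((.4511,.0047,.045),.0173,6,a,(0,255,0))
poly((.4511,.0047,.010),.0173,6,a,(0,0,255))
poly((.4525,.0045,.016),.0467,4,np.radians(45-77+13+90-1),(255,255,0))
cv2.imwrite("pics/ov8.png",i)
E
```

```text
(no output)
```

View pics/ov8.png

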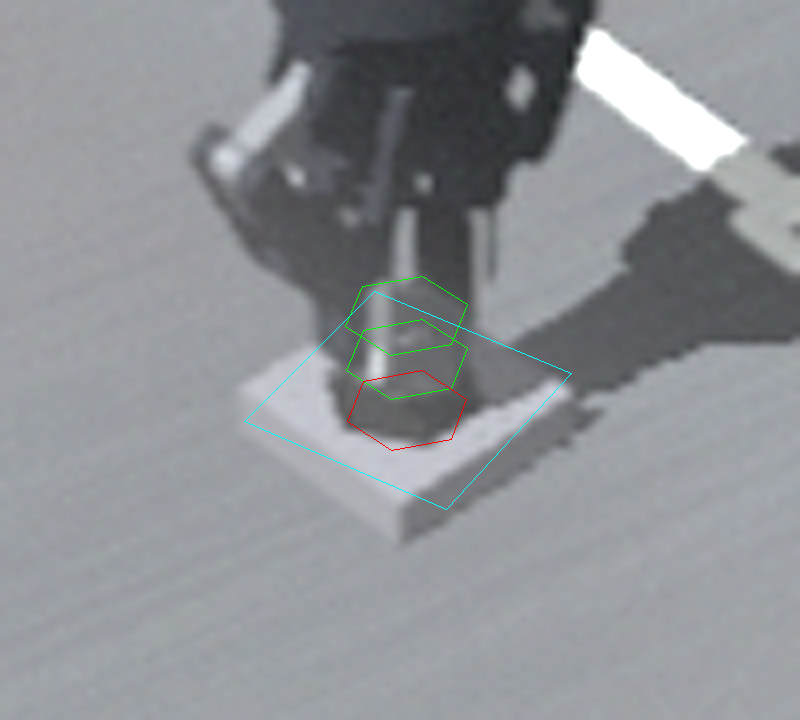

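>>> {"fn": "drive_tool", "kwargs": {"steps": [[[0,-0.001,0.006],[0,0,0],0.0],[[0,-0.001,0.011],[0,0,0],0.0],[[0,-0.001,0.014],[0,0,0],0.0],[[0,-0.001,0.016],[0,0,0],0.0],[[0,-0.001,0.016],[0,0,0],0.0]]}}

```text
clock: 7.8
tcp_pos: [0.4498, 0.0063, -0.0197]
tcp_rot: [-3.141, 0.001, 0.224]
ft_force: [-0.6, 0.4, -1.0]
grip_width: 0.0285
```

```bash
python3 tips.py 9
```

```text
origin 249 181 scale 6 [ 0.45    0.0062 -0.0195] [ 0.63 -0.75 -0.21] 0.0288 7.85
```

View pics/tips9.png

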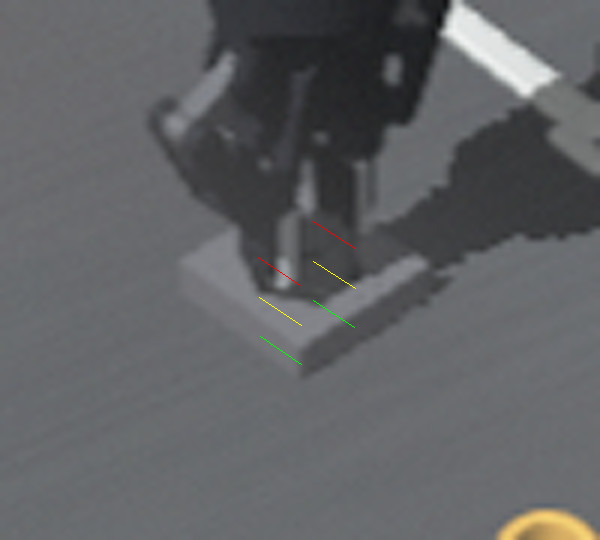

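>>> {"fn": "drive_tool", "kwargs": {"steps": [[[0,0,0.001],[0,0,0],0.0],[[0,0,0.002],[0,0,0],0.0],[[0,0,0.002],[0,0,0],0.0]]}}

```text
clock: 8.15
tcp_pos: [0.4501, 0.0062, -0.0214]
tcp_rot: [-3.142, 0.0, 0.224]
ft_force: [0.9, -0.9, -0.0]
grip_width: 0.0289
```

>>> {"fn": "drive_tool", "kwargs": {"steps": [[[0,0,0.001],[0,0,0],0.0],[[0,0,0.001],[0,0,0],0.0]]}}

```text
clock: 8.35
tcp_pos: [0.4503, 0.0062, -0.0215]
tcp_rot: [-3.141, 0.001, 0.224]
ft_force: [-3.0, 0.3, 7.5]
grip_width: 0.029
```

>>> {"fn": "drive_tool", "kwargs": {"steps": [[[0,0,0],[0,0,0],0.4],[[0,0,0],[0,0,0],0.45],[[0,0,0],[0,0,0],0.5],[[0,0,0],[0,0,0],0.5],[[0,0,-0.01],[0,0,0],0.5],[[0,0,-0.03],[0,0,0],0.5],[[0,0,-0.06],[0,0,0],0.5],[[0,0,-0.1],[0,0,0],0.6],[[0,0,-0.135],[0,0,0],0.6],[[0,0,-0.135],[0,0,0],0.6]]}}

```text
clock: 9.35
tcp_pos: [0.4555, 0.0055, 0.1193]
tcp_rot: [3.137, -0.012, 0.224]
ft_force: [1.8, -1.3, 0.5]
grip_width: 0.0511
```

```bash
python3 go.py .401 -.2945 .11 13;python3 tips.py 10; python3 - <<'E'
from h import *
c=load("scene10"); crop(c,260,195,80,60,8,"pics/n10.png")
E
```

```text
clk 9.35 p [0.4555 0.0055 0.1193] rpy [179.74  -0.7   12.83] F [ 1.85 -1.28  0.45] w 0.0511
shift [-0.1198  0.2804  0.0092] turn [ 0.005 -0.012 -0.003]
origin 250 135 scale 6 [0.4533 0.0058 0.1165] [ 0.1  -0.23 -0.49] 0.0514 9.4
```

View pics/n10.png

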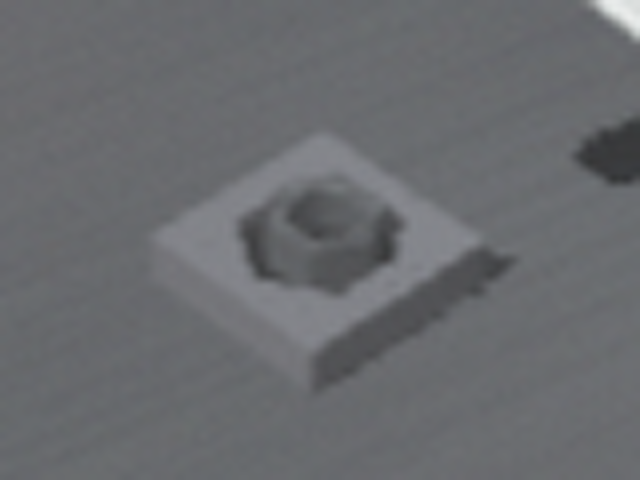

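>>> {"fn": "drive_tool", "kwargs": {"steps": [[[-0.008,0.02,0],[0,0,0],0.7],[[-0.024,0.06,0],[0,0,0],0.7],[[-0.04,0.099,0],[0,0,0],0.7],[[-0.057,0.14,0],[0,0,0],0.7],[[-0.073,0.18,0],[0,0,0],0.7],[[-0.09,0.221,0],[0,0,0],0.7],[[-0.105,0.258,0],[0,0,0],0.7],[[-0.113,0.277,0],[0,0,0],0.7],[[-0.1147,0.282,0.005],[0,0,0],0.7],[[-0.1147,0.282,0.005],[0,0,0],0.7]]}}

```text
clock: 10.4
tcp_pos: [0.3995, -0.2932, 0.1056]
tcp_rot: [-3.138, 0.002, 0.222]
ft_force: [0.1, 0.3, -0.1]
grip_width: 0.0593
```

```bash
python3 go.py .401 -.2945 .0535 13
```

```text
clk 10.4 p [ 0.3995 -0.2932  0.1056] rpy [-1.7977e+02  1.2000e-01  1.2730e+01] F [ 0.15  0.32 -0.12] w 0.0593
shift [0.0013 0.0018 0.0521] turn [-0.004  0.002 -0.005]
```

>>> {"fn": "drive_tool", "kwargs": {"steps": [[[0,0,0.015],[0,0,0],0.7],[[0,0,0.035],[0,0,0],0.7],[[0,0,0.048],[0,0,0],0.7],[[0,0,0.053],[0,0,0],0.7],[[0,0,0.053],[0,0,0],0.7],[[0,0,0.053],[0,0,0],0.7]]}}

```text
clock: 11.0
tcp_pos: [0.4014, -0.2942, 0.0552]
tcp_rot: [3.141, -0.0, 0.224]
ft_force: [-0.9, -0.4, -0.2]
grip_width: 0.0599
```

```bash
python3 go.py .401 -.2945 .0535 13; python3 tips.py 11
```

```text
clk 11.0 p [ 0.4014 -0.2942  0.0552] rpy [ 1.7997e+02 -2.0000e-02  1.2860e+01] F [-0.86 -0.44 -0.2 ] w 0.0599
shift [-0.0005  0.0002  0.0017] turn [ 0.001 -0.    -0.002]
origin 111 195 scale 6 [ 0.4017 -0.2946  0.0555] [ 0.31 -0.65 -0.16] 0.0596 11.05
```

View pics/tips11.png

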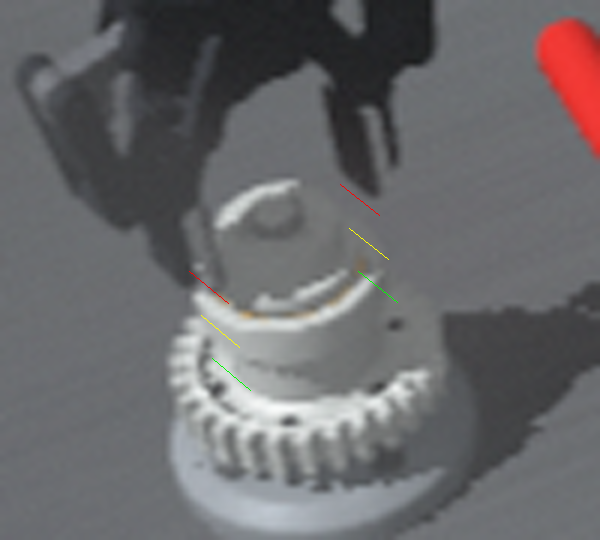

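Tips (≈190,285 and 375,195) stand beside the barrel, above the flange. A touch lower, then close.

>>> {"fn": "drive_tool", "kwargs": {"steps": [[[0,0,0.001],[0,0,0],0.6],[[0,0,0.001],[0,0,0],0.52],[[0,0,0.001],[0,0,0],0.47],[[0,0,0.001],[0,0,0],0.43],[[0,0,0.001],[0,0,0],0.3],[[0,0,0.001],[0,0,0],0.2],[[0,0,0.001],[0,0,0],0.2]], "force": 40}}

```text
clock: 11.75
tcp_pos: [0.4016, -0.2952, 0.0549]
tcp_rot: [3.14, -0.001, 0.224]
ft_force: [-0.8, -0.5, 6.2]
grip_width: 0.0385
```

>>> {"fn": "drive_tool", "kwargs": {"steps": [[[0,0,-0.003],[0,0,0],0.2],[[0,0,-0.008],[0,0,0],0.2],[[0,0,-0.015],[0,0,0],0.2],[[0,0,-0.03],[0,0,0],0.2],[[0,0,-0.045],[0,0,0],0.2],[[0,0,-0.055],[0,0,0],0.2],[[0,0,-0.06],[0,0,0],0.2],[[0,0,-0.06],[0,0,0],0.2]]}}

```text
clock: 12.55
tcp_pos: [0.4012, -0.2944, 0.1144]
tcp_rot: [3.141, -0.001, 0.224]
ft_force: [-0.5, -0.5, -1.6]
grip_width: 0.0386
```

```bash
python3 tips.py 12;python3 go.py .641 .1255 .115 13
```

```text
origin 106 173 scale 6 [ 0.4008 -0.294   0.1137] [ 0.02 -0.4  -2.45] 0.0383 12.6
clk 12.6 p [ 0.4008 -0.294   0.1137] rpy [-179.99    0.     12.83] F [ 0.02 -0.4  -2.45] w 0.0383
shift [ 0.3273 -0.3558 -0.0012] turn [-0.     0.    -0.003]
```

View pics/tips12.png

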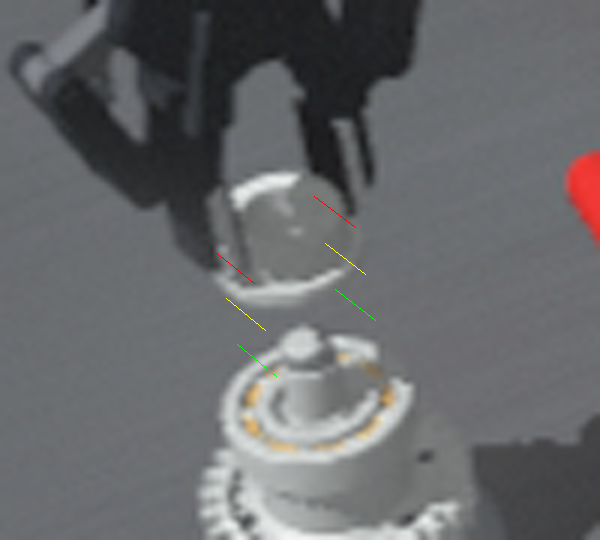

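>>> {"fn": "drive_tool", "kwargs": {"steps": [[[0.01,-0.011,0],[0,0,0],0.2],[[0.03,-0.033,0],[0,0,0],0.2],[[0.06,-0.065,0],[0,0,0],0.2],[[0.09,-0.098,0],[0,0,0],0.2],[[0.12,-0.13,0],[0,0,0],0.2],[[0.15,-0.163,0],[0,0,0],0.2],[[0.18,-0.196,0],[0,0,0],0.2],[[0.21,-0.228,0],[0,0,0],0.2],[[0.24,-0.261,0],[0,0,0],0.2],[[0.27,-0.294,0],[0,0,0],0.2]]}}

```text
clock: 13.6
tcp_pos: [0.5985, 0.0554, 0.1125]
tcp_rot: [-3.141, 0.002, 0.224]
ft_force: [1.2, -0.5, -0.9]
grip_width: 0.038
```

>>> {"fn": "drive_tool", "kwargs": {"steps": [[[0.025,-0.027,0],[0,0,0],0.2],[[0.045,-0.05,0],[0,0,0],0.2],[[0.055,-0.06,0],[0,0,0],0.2],[[0.057,-0.062,0.01],[0,0,0],0.2],[[0.057,-0.062,0.03],[0,0,0],0.2],[[0.057,-0.062,0.06],[0,0,0],0.2],[[0.057,-0.062,0.085],[0,0,0],0.2],[[0.057,-0.062,0.1],[0,0,0],0.2],[[0.057,-0.062,0.105],[0,0,0],0.2],[[0.057,-0.062,0.105],[0,0,0],0.2]]}}

```text
clock: 14.6
tcp_pos: [0.6398, 0.1247, 0.0077]
tcp_rot: [-3.141, 0.002, 0.223]
ft_force: [0.2, -0.1, -1.3]
grip_width: 0.0383
```

```bash
python3 tips.py 13;python3 go.py .6412 .1253 -.0215 13
```

```text
origin 345 203 scale 6 [0.6411 0.125  0.0091] [-0.07 -0.04 -0.98] 0.0385 14.65
clk 14.65 p [0.6411 0.125  0.0091] rpy [ 1.7999e+02 -3.0000e-02  1.2790e+01] F [-0.07 -0.04 -0.98] w 0.0385
shift [ 0.0001 -0.0003  0.0306] turn [ 0.    -0.001 -0.004]
```

View pics/tips13.png

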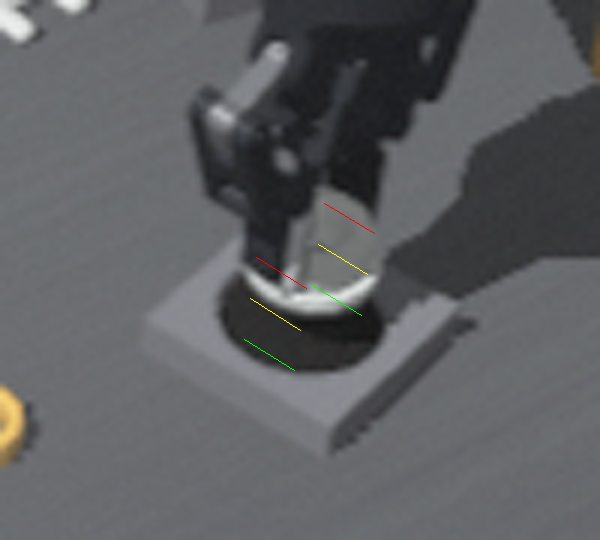

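>>> {"fn": "drive_tool", "kwargs": {"steps": [[[0,0,0.008],[0,0,0],0.2],[[0,0,0.018],[0,0,0],0.2],[[0,0,0.025],[0,0,0],0.2],[[0,0,0.028],[0,0,0],0.2],[[0,0,0.029],[0,0,0],0.2],[[0,0,0.029],[0,0,0],0.2]]}}

```text
clock: 15.25
tcp_pos: [0.6408, 0.1255, -0.0204]
tcp_rot: [3.142, 0.0, 0.224]
ft_force: [-0.5, 0.0, -1.7]
grip_width: 0.0384
```

>>> {"fn": "drive_tool", "kwargs": {"steps": [[[0,0,0.001],[0,0,0],0.2],[[0,0,0.001],[0,0,0],0.2]]}}

```text
clock: 15.45
tcp_pos: [0.6413, 0.1255, -0.0209]
tcp_rot: [3.141, -0.001, 0.224]
ft_force: [0.6, 0.3, -1.0]
grip_width: 0.0379
```

>>> {"fn": "drive_tool", "kwargs": {"steps": [[[0,0,0.001],[0,0,0],0.2],[[0,0,0.001],[0,0,0],0.2]]}}

```text
clock: 15.65
tcp_pos: [0.6413, 0.1255, -0.021]
tcp_rot: [3.141, -0.001, 0.224]
ft_force: [-1.8, 0.3, 5.1]
grip_width: 0.0384
```

>>> {"fn": "drive_tool", "kwargs": {"steps": [[[0,0,0],[0,0,0],0.5],[[0,0,0],[0,0,0],0.6],[[0,0,0],[0,0,0],0.65],[[0,0,0],[0,0,0],0.65],[[0,0,-0.01],[0,0,0],0.65],[[0,0,-0.03],[0,0,0],0.65],[[0,0,-0.06],[0,0,0],0.65],[[0,0,-0.095],[0,0,0],0.65],[[0,0,-0.12],[0,0,0],0.65],[[0,0,-0.13],[0,0,0],0.65]]}}

```text
clock: 16.65
tcp_pos: [0.6436, 0.1257, 0.1126]
tcp_rot: [3.141, -0.007, 0.224]
ft_force: [0.9, -0.4, -0.4]
grip_width: 0.0556
```

```bash
python3 go.py .401 -.2945 .108 13; python3 tips.py 14; python3 - <<'E'
from h import *
c=load("scene14"); crop(c,360,230,70,60,8,"pics/n14.png")
P=cloud(c); Z=P.reshape(-1,3); m=(np.hypot(Z[:,0]-.641,Z[:,1]-.1255)<.018)&(Z[:,2]>.02)&(Z[:,2]<.06); print(np.median(Z[m],0),m.sum())
E
```

```text
clk 16.65 p [0.6436 0.1257 0.1126] rpy [179.94  -0.42  12.82] F [ 0.91 -0.41 -0.36] w 0.0556
shift [-0.3299  0.3559  0.0025] turn [ 0.001 -0.007 -0.003]
origin 351 167 scale 6 [0.6437 0.1257 0.1127] [ 0.59 -0.38  0.3 ] 0.0554 16.7
[0.63710124 0.12652357 0.02950382] 130
```

View pics/n14.png

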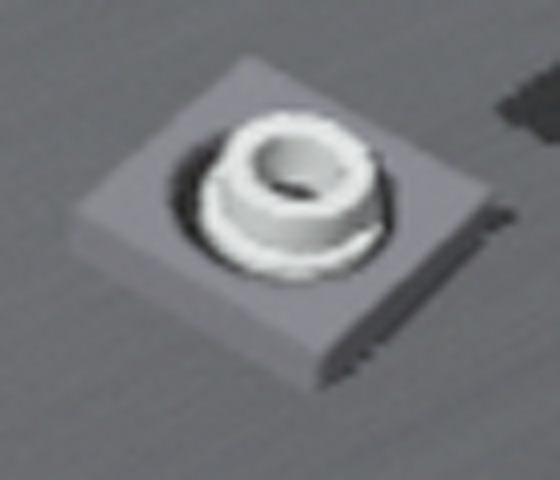

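>>> {"fn": "drive_tool", "kwargs": {"steps": [[[-0.01,0.011,0],[0,0,0],1.0],[[-0.03,0.033,0],[0,0,0],1.0],[[-0.06,0.065,0],[0,0,0],1.0],[[-0.09,0.098,0],[0,0,0],1.0],[[-0.12,0.13,0],[0,0,0],1.0],[[-0.15,0.163,0],[0,0,0],1.0],[[-0.18,0.196,0],[0,0,0],1.0],[[-0.21,0.228,0],[0,0,0],1.0],[[-0.24,0.261,0],[0,0,0],1.0],[[-0.27,0.294,0],[0,0,0],1.0]]}}

```text
clock: 17.7
tcp_pos: [0.4389, -0.2216, 0.1051]
tcp_rot: [-3.138, 0.004, 0.224]
ft_force: [0.5, 0.2, 0.2]
grip_width: 0.0854
```

>>> {"fn": "drive_tool", "kwargs": {"steps": [[[-0.03,0.033,0],[0,0,0],1.0],[[-0.05,0.054,0],[0,0,0],1.0],[[-0.057,0.062,0],[0,0,0],1.0],[[-0.057,0.062,0.01],[0,0,0],1.0],[[-0.057,0.062,0.025],[0,0,0],1.0],[[-0.057,0.062,0.04],[0,0,0],1.0],[[-0.057,0.062,0.04],[0,0,0],1.0]]}}

```text
clock: 18.4
tcp_pos: [0.3988, -0.2903, 0.0638]
tcp_rot: [-3.134, 0.004, 0.225]
ft_force: [-0.1, 0.5, -0.3]
grip_width: 0.085
```

```bash
python3 tips.py 15;python3 go.py .401 -.2945 .032 13
```

```text
origin 111 190 scale 6 [ 0.3996 -0.2913  0.0651] [0.37 0.03 1.29] 0.0852 18.45
clk 18.45 p [ 0.3996 -0.2913  0.0651] rpy [-1.7971e+02  1.6000e-01  1.2910e+01] F [0.37 0.03 1.29] w 0.0852
shift [0.0007 0.0036 0.0331] turn [-0.005  0.003 -0.002]
```

View pics/tips15.png

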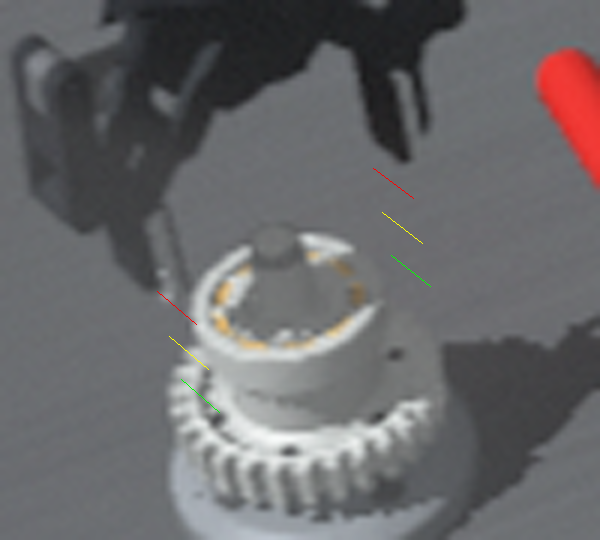

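>>> {"fn": "drive_tool", "kwargs": {"steps": [[[0,0,0.008],[0,0,0],1.0],[[0,0,0.02],[0,0,0],1.0],[[0,0,0.03],[0,0,0],1.0],[[0,0,0.034],[0,0,0],1.0],[[0,0,0.034],[0,0,0],1.0],[[0,0,0.034],[0,0,0],1.0]]}}

```text
clock: 19.05
tcp_pos: [0.401, -0.2943, 0.0337]
tcp_rot: [-3.142, -0.0, 0.224]
ft_force: [-0.5, -0.3, 0.7]
grip_width: 0.0857
```

```bash
python3 tips.py 16;python3 go.py .401 -.2945 .032 13
```

```text
origin 113 202 scale 6 [ 0.4012 -0.2946  0.034 ] [ 0.29 -1.22  0.46] 0.0855 19.1
clk 19.1 p [ 0.4012 -0.2946  0.034 ] rpy [ 1.7996e+02 -2.0000e-02  1.2810e+01] F [ 0.29 -1.22  0.46] w 0.0855
shift [-0.0002 -0.0001  0.002 ] turn [ 0.001 -0.    -0.003]
```

View pics/tips16.png

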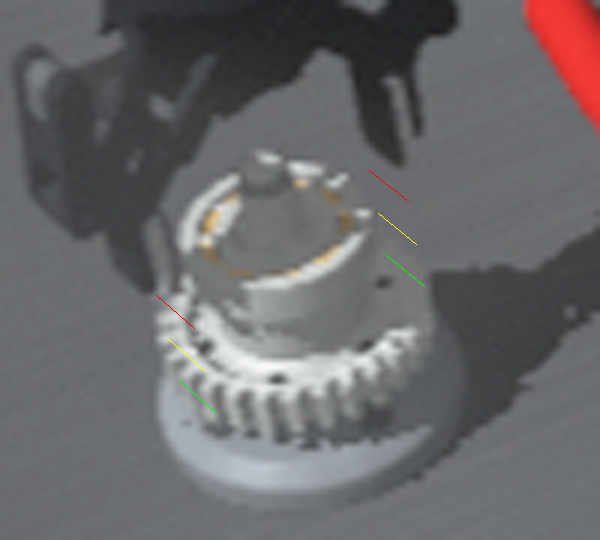

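>>> {"fn": "drive_tool", "kwargs": {"steps": [[[0,0,0.002],[0,0,0],0.85],[[0,0,0.002],[0,0,0],0.78],[[0,0,0.002],[0,0,0],0.72],[[0,0,0.002],[0,0,0],0.66],[[0,0,0.002],[0,0,0],0.55],[[0,0,0.002],[0,0,0],0.5],[[0,0,0.002],[0,0,0],0.5]], "force": 50}}

```text
clock: 19.8
tcp_pos: [0.4015, -0.2952, 0.0329]
tcp_rot: [3.14, -0.001, 0.224]
ft_force: [-1.6, -0.0, 5.1]
grip_width: 0.0595
```

>>> {"fn": "drive_tool", "kwargs": {"steps": [[[0,0,-0.003],[0,0,0],0.5],[[0,0,-0.008],[0,0,0],0.5],[[0,0,-0.015],[0,0,0],0.5],[[0,0,-0.03],[0,0,0],0.5],[[0,0,-0.05],[0,0,0],0.5],[[0,0,-0.065],[0,0,0],0.5],[[0,0,-0.07],[0,0,0],0.5],[[0,0,-0.07],[0,0,0],0.5]]}}

```text
clock: 20.6
tcp_pos: [0.4014, -0.2944, 0.1026]
tcp_rot: [3.141, -0.001, 0.224]
ft_force: [-0.9, 0.3, -1.1]
grip_width: 0.0594
```

```bash
python3 tips.py 17;python3 go.py .664 -.1385 .102 13
```

```text
origin 107 178 scale 6 [ 0.4008 -0.2939  0.1016] [-0.45  0.28 -2.15] 0.0593 20.65
clk 20.65 p [ 0.4008 -0.2939  0.1016] rpy [-179.98    0.     12.82] F [-0.45  0.28 -2.15] w 0.0593
shift [ 0.2912 -0.0931 -0.0004] turn [-0.     0.    -0.003]
```

View pics/tips17.png

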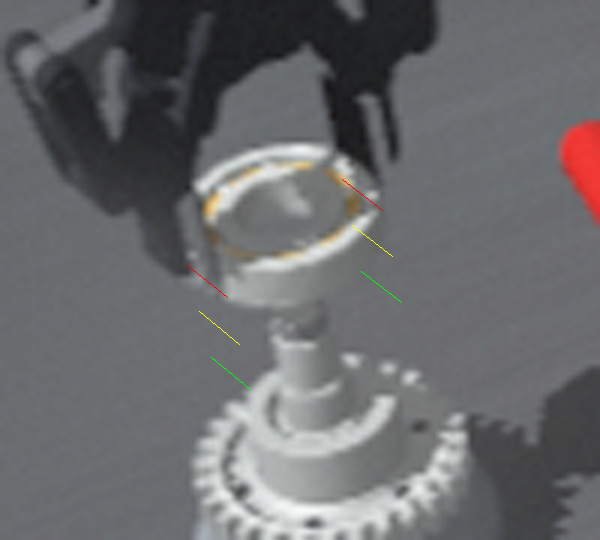

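>>> {"fn": "drive_tool", "kwargs": {"steps": [[[0.012,-0.004,0],[0,0,0],0.5],[[0.04,-0.013,0],[0,0,0],0.5],[[0.075,-0.024,0],[0,0,0],0.5],[[0.11,-0.035,0],[0,0,0],0.5],[[0.145,-0.046,0],[0,0,0],0.5],[[0.18,-0.058,0],[0,0,0],0.5],[[0.215,-0.069,0],[0,0,0],0.5],[[0.25,-0.08,0],[0,0,0],0.5],[[0.28,-0.09,0],[0,0,0],0.5],[[0.291,-0.093,0],[0,0,0],0.5]]}}

```text
clock: 21.65
tcp_pos: [0.666, -0.1357, 0.1]
tcp_rot: [-3.14, 0.0, 0.226]
ft_force: [-0.9, -0.5, -0.8]
grip_width: 0.0597
```

>>> {"fn": "drive_tool", "kwargs": {"steps": [[[0,0,0.005],[0,0,0],0.5],[[0,0,0.02],[0,0,0],0.5],[[0,0,0.045],[0,0,0],0.5],[[0,0,0.07],[0,0,0],0.5],[[0,0,0.09],[0,0,0],0.5],[[0,0,0.1],[0,0,0],0.5],[[0,0,0.1],[0,0,0],0.5],[[0,0,0.1],[0,0,0],0.5]]}}

```text
clock: 22.45
tcp_pos: [0.6637, -0.1396, 0.0018]
tcp_rot: [3.142, 0.0, 0.223]
ft_force: [-0.2, 0.1, -1.7]
grip_width: 0.0594
```

```bash
python3 tips.py 18;python3 go.py .664 -.1385 -.0275 13
```

```text
origin 245 265 scale 6 [ 0.6647 -0.1397  0.0029] [-0.08 -0.13 -1.43] 0.0593 22.5
clk 22.5 p [ 0.6647 -0.1397  0.0029] rpy [ 1.7994e+02 -9.0000e-02  1.2790e+01] F [-0.08 -0.13 -1.43] w 0.0593
shift [-0.0005 -0.0014  0.0304] turn [ 0.001 -0.002 -0.004]
```

View pics/tips18.png

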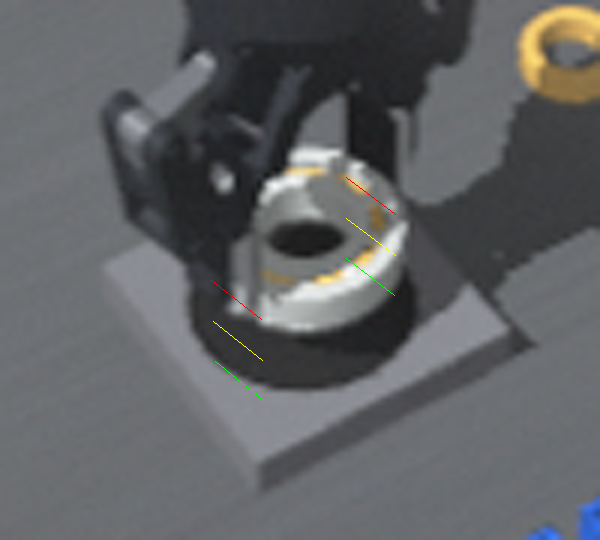

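>>> {"fn": "drive_tool", "kwargs": {"steps": [[[-0.0025,0,0.005],[0,0,0],0.5],[[-0.0025,0,0.015],[0,0,0],0.5],[[-0.0025,0,0.023],[0,0,0],0.5],[[-0.0025,0,0.027],[0,0,0],0.5],[[-0.0025,0,0.029],[0,0,0],0.5],[[-0.0025,0,0.029],[0,0,0],0.5]]}}

```text
clock: 23.1
tcp_pos: [0.661, -0.1393, -0.0269]
tcp_rot: [-3.141, 0.002, 0.224]
ft_force: [-4.0, 0.6, 3.8]
grip_width: 0.0596
```

>>> {"fn": "drive_tool", "kwargs": {"steps": [[[0,0,0.001],[0,0,0],0.5],[[0,0,0.001],[0,0,0],0.5]]}}

```text
clock: 23.3
tcp_pos: [0.6611, -0.1393, -0.027]
tcp_rot: [-3.141, 0.002, 0.224]
ft_force: [-6.4, 0.8, 8.9]
grip_width: 0.0591
```

>>> {"fn": "drive_tool", "kwargs": {"steps": [[[0,0,-0.0005],[0,0,0],0.75],[[0,0,-0.0005],[0,0,0],0.85],[[0,0,-0.0005],[0,0,0],0.9],[[0,0,-0.0005],[0,0,0],0.9],[[0,0,-0.01],[0,0,0],0.9],[[0,0,-0.03],[0,0,0],0.9],[[0,0,-0.06],[0,0,0],0.9],[[0,0,-0.095],[0,0,0],0.9],[[0,0,-0.12],[0,0,0],0.9],[[0,0,-0.13],[0,0,0],0.9]]}}

```text
clock: 24.3
tcp_pos: [0.6644, -0.1404, 0.1066]
tcp_rot: [3.138, -0.006, 0.224]
ft_force: [0.1, -0.3, 0.4]
grip_width: 0.0766
```

```bash
python3 go.py .401 -.2945 .108 13; python3 tips.py 19; python3 - <<'E'
from h import *
c=load("scene19"); crop(c,250,280,90,70,7,"pics/n19.png")
Z=cloud(c).reshape(-1,3); m=(np.hypot(Z[:,0]-.662,Z[:,1]+.1393)<.034)&(Z[:,2]>.022)&(Z[:,2]<.06); k=Z[m]; print(np.median(k,0),cv2.minEnclosingCircle(k[:,:2].astype(np.float32)),m.sum())
E
```

```text
clk 24.3 p [ 0.6644 -0.1404  0.1066] rpy [179.78  -0.37  12.83] F [ 0.11 -0.3   0.44] w 0.0766
shift [-0.291   0.0918 -0.0029] turn [ 0.004 -0.006 -0.003]
origin 244 228 scale 6 [ 0.6645 -0.1404  0.1068] [-0.01  0.13  0.79] 0.077 24.35
[ 0.66467518 -0.13950515  0.02585392] ((0.6637797951698303, -0.13785775005817413), 0.032442137598991394) 524
```

View pics/n19.png

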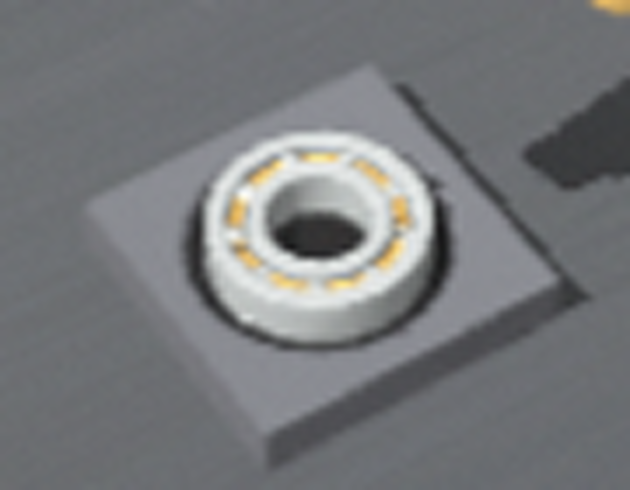

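>>> {"fn": "drive_tool", "kwargs": {"steps": [[[-0.012,0.004,0],[0,0,0],0.8],[[-0.04,0.013,0],[0,0,0],0.8],[[-0.075,0.024,0],[0,0,0],0.8],[[-0.11,0.035,0],[0,0,0],0.8],[[-0.145,0.046,0],[0,0,0],0.8],[[-0.18,0.058,0],[0,0,0],0.8],[[-0.215,0.069,0],[0,0,0],0.8],[[-0.25,0.08,0],[0,0,0],0.8],[[-0.28,0.09,0],[0,0,0],0.8],[[-0.29,0.093,0],[0,0,0],0.8]]}}

```text
clock: 25.35
tcp_pos: [0.395, -0.2941, 0.099]
tcp_rot: [-3.137, 0.004, 0.221]
ft_force: [0.4, 1.3, -1.3]
grip_width: 0.0679
```

>>> {"fn": "drive_tool", "kwargs": {"steps": [[[0,0,0.005],[0,0,0],0.8],[[0,0,0.02],[0,0,0],0.8],[[0,0,0.04],[0,0,0],0.8],[[0,0,0.055],[0,0,0],0.8],[[0,0,0.06],[0,0,0],0.8],[[0,0,0.06],[0,0,0],0.8]]}}

```text
clock: 25.95
tcp_pos: [0.3991, -0.293, 0.0401]
tcp_rot: [-3.139, 0.002, 0.225]
ft_force: [1.0, -0.8, 0.8]
grip_width: 0.0684
```

```bash
python3 tips.py 20;python3 go.py .401 -.2945 .013 13
```

```text
origin 112 199 scale 6 [ 0.3997 -0.2938  0.0411] [-0.51 -0.02 -0.78] 0.0684 26.0
clk 26.0 p [ 0.3997 -0.2938  0.0411] rpy [-1.7993e+02  3.0000e-02  1.2880e+01] F [-0.51 -0.02 -0.78] w 0.0684
shift [0.0011 0.001  0.0281] turn [-0.001  0.    -0.002]
```

View pics/tips20.png

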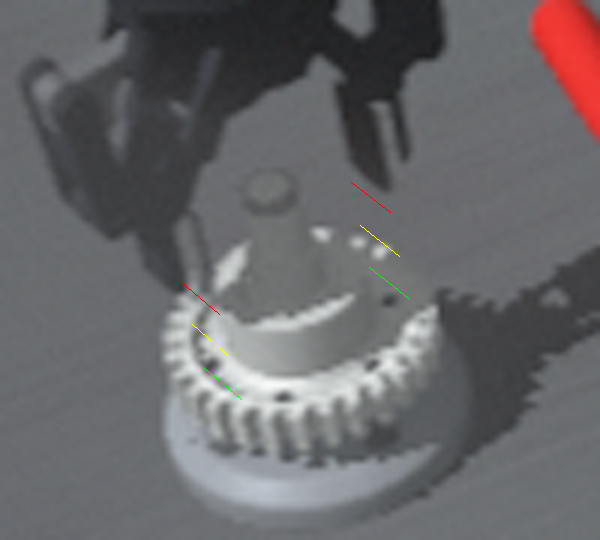

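Jaws straddle the hub. Down 28 mm more.

>>> {"fn": "drive_tool", "kwargs": {"steps": [[[0.001,0,0.006],[0,0,0],0.8],[[0.001,0,0.014],[0,0,0],0.8],[[0.001,0,0.022],[0,0,0],0.8],[[0.001,0,0.027],[0,0,0],0.8],[[0.001,0,0.029],[0,0,0],0.8],[[0.001,0,0.029],[0,0,0],0.8],[[0.001,0,0.029],[0,0,0],0.8]]}}

```text
clock: 26.7
tcp_pos: [0.4005, -0.2945, 0.0128]
tcp_rot: [3.141, -0.0, 0.224]
ft_force: [-0.4, 0.2, -0.3]
grip_width: 0.0683
```

```bash
python3 tips.py 21
```

```text
origin 114 209 scale 6 [ 0.4006 -0.2946  0.013 ] [ 0.27  0.4  -0.4 ] 0.0679 26.75
```

View pics/tips21.png

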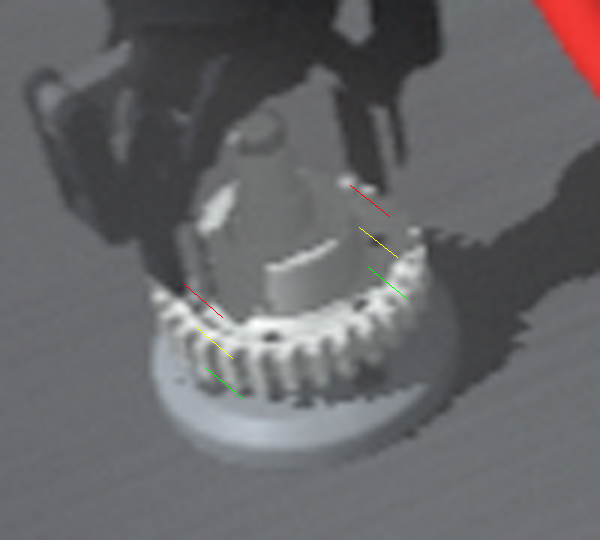

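>>> {"fn": "drive_tool", "kwargs": {"steps": [[[0,0,0],[0,0,0],0.7],[[0,0,0],[0,0,0],0.63],[[0,0,0],[0,0,0],0.58],[[0,0,0],[0,0,0],0.54],[[0,0,0],[0,0,0],0.45],[[0,0,0],[0,0,0],0.35],[[0,0,0],[0,0,0],0.3]], "force": 80}}

```text
clock: 27.45
tcp_pos: [0.4015, -0.2962, 0.0143]
tcp_rot: [3.138, -0.001, 0.224]
ft_force: [-1.1, -2.6, 6.5]
grip_width: 0.0466
```

>>> {"fn": "drive_tool", "kwargs": {"steps": [[[0,0,-0.002],[0,0,0],0.3],[[0,0,-0.006],[0,0,0],0.3],[[0,0,-0.012],[0,0,0],0.3],[[0,0,-0.025],[0,0,0],0.3],[[0,0,-0.045],[0,0,0],0.3],[[0,0,-0.07],[0,0,0],0.3],[[0,0,-0.09],[0,0,0],0.3],[[0,0,-0.1],[0,0,0],0.3],[[0,0,-0.1],[0,0,0],0.3]]}}

```text
clock: 28.35
tcp_pos: [0.4005, -0.294, 0.1131]
tcp_rot: [3.142, -0.0, 0.224]
ft_force: [1.5, -0.2, -5.5]
grip_width: 0.0465
```

```bash
python3 tips.py 22;python3 go.py .4335 .2755 .112 13
```

```text
origin 106 174 scale 6 [ 0.3998 -0.2935  0.1119] [-0.4   0.09 -6.28] 0.0467 28.4
clk 28.4 p [ 0.3998 -0.2935  0.1119] rpy [-1.7991e+02  4.0000e-02  1.2830e+01] F [-0.4   0.09 -6.28] w 0.0467
shift [ 0.1592 -0.5473  0.0007] turn [-0.002  0.001 -0.003]
```

View pics/tips22.png

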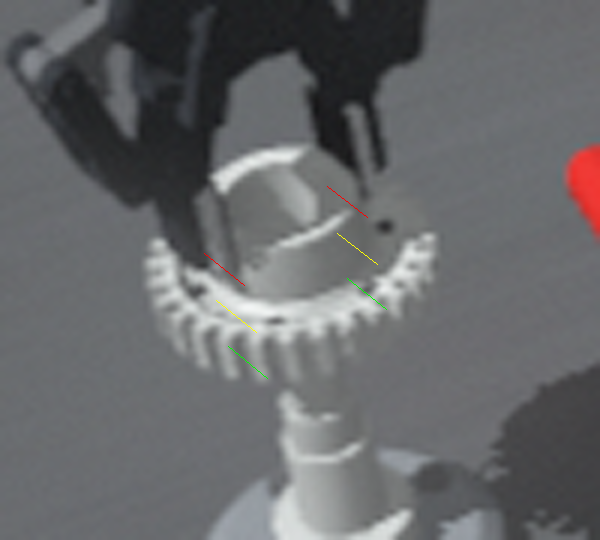

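>>> {"fn": "drive_tool", "kwargs": {"steps": [[[0,0,-0.005],[0,0,0],0.3],[[0.003,-0.01,-0.01],[0,0,0],0.3],[[0.009,-0.03,-0.01],[0,0,0],0.3],[[0.018,-0.06,-0.01],[0,0,0],0.3],[[0.029,-0.1,-0.01],[0,0,0],0.3],[[0.041,-0.14,-0.01],[0,0,0],0.3],[[0.052,-0.18,-0.01],[0,0,0],0.3],[[0.064,-0.22,-0.01],[0,0,0],0.3],[[0.076,-0.26,-0.01],[0,0,0],0.3],[[0.087,-0.3,-0.01],[0,0,0],0.3]]}}

```text
clock: 29.4
tcp_pos: [0.4177, 0.0198, 0.1225]
tcp_rot: [-3.141, 0.0, 0.224]
ft_force: [0.4, -0.7, -5.6]
grip_width: 0.0466
```

>>> {"fn": "drive_tool", "kwargs": {"steps": [[[0.012,-0.04,0],[0,0,0],0.3],[[0.024,-0.08,0],[0,0,0],0.3],[[0.035,-0.12,0],[0,0,0],0.3],[[0.047,-0.16,0],[0,0,0],0.3],[[0.058,-0.2,0],[0,0,0],0.3],[[0.066,-0.226,0],[0,0,0],0.3],[[0.071,-0.242,0.0],[0,0,0],0.3],[[0.072,-0.247,0.005],[0,0,0],0.3],[[0.072,-0.247,0.02],[0,0,0],0.3],[[0.072,-0.247,0.04],[0,0,0],0.3]]}}

```text
clock: 30.4
tcp_pos: [0.4347, 0.2737, 0.0828]
tcp_rot: [3.141, -0.001, 0.224]
ft_force: [-0.0, 1.1, -6.1]
grip_width: 0.0469
```

>>> {"fn": "drive_tool", "kwargs": {"steps": [[[0,0,0.015],[0,0,0],0.3],[[0,0,0.03],[0,0,0],0.3],[[0,0,0.045],[0,0,0],0.3],[[0,0,0.052],[0,0,0],0.3],[[0,0,0.054],[0,0,0],0.3],[[0,0,0.054],[0,0,0],0.3]]}}

```text
clock: 31.0
tcp_pos: [0.4341, 0.2737, 0.0286]
tcp_rot: [3.141, 0.001, 0.223]
ft_force: [-0.0, -0.2, -4.8]
grip_width: 0.0465
```

```bash
python3 tips.py 23;python3 go.py .4335 .275 -.008 13
```

```text
origin 339 123 scale 6 [0.4346 0.2741 0.0292] [ 0.22  0.01 -5.55] 0.0465 31.05
clk 31.05 p [0.4346 0.2741 0.0292] rpy [-1.80e+02 -4.00e-02  1.28e+01] F [ 0.22  0.01 -5.55] w 0.0465
shift [-0.0009 -0.0011  0.0372] turn [-0.    -0.001 -0.004]
```

View pics/tips23.png

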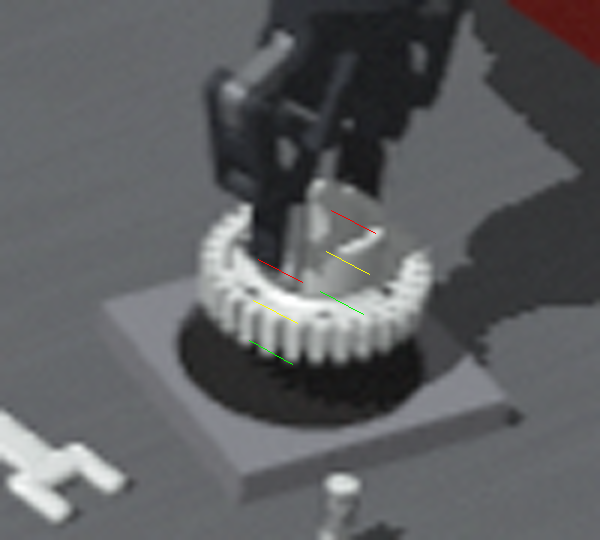

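>>> {"fn": "drive_tool", "kwargs": {"steps": [[[-0.0025,-0.001,0.005],[0,0,0],0.3],[[-0.0025,-0.001,0.015],[0,0,0],0.3],[[-0.0025,-0.001,0.023],[0,0,0],0.3],[[-0.0025,-0.001,0.028],[0,0,0],0.3],[[-0.0025,-0.001,0.029],[0,0,0],0.3],[[-0.0025,-0.001,0.029],[0,0,0],0.3]]}}

```text
clock: 31.65
tcp_pos: [0.4311, 0.2746, -0.0008]
tcp_rot: [3.141, 0.001, 0.224]
ft_force: [0.6, 0.7, -5.8]
grip_width: 0.0463
```

```bash
python3 tips.py 24;python3 go.py .432 .2745 -.008 13
```

```text
origin 337 131 scale 6 [ 4.315e-01  2.748e-01 -4.000e-04] [ 0.11 -0.28 -5.14] 0.0468 31.7
clk 31.7 p [ 4.315e-01  2.748e-01 -4.000e-04] rpy [-180.     -0.     12.82] F [ 0.11 -0.28 -5.14] w 0.0468
shift [0.0004 0.0004 0.0076] turn [-0.    -0.    -0.003]
```

View pics/tips24.png

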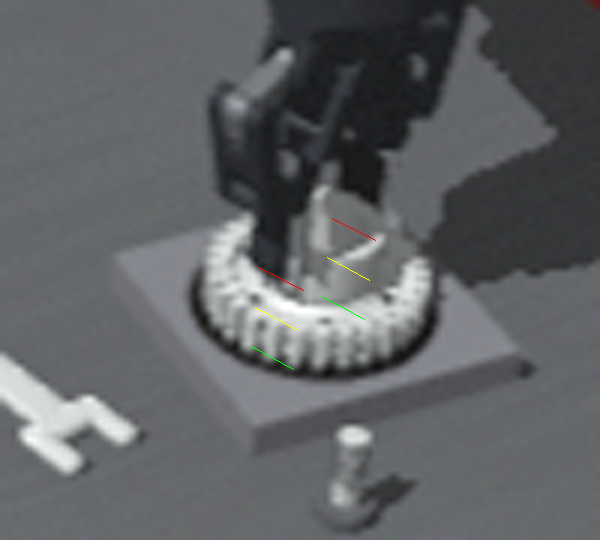

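>>> {"fn": "drive_tool", "kwargs": {"steps": [[[-0.002,0,0.002],[0,0,0],0.3],[[-0.002,0,0.004],[0,0,0],0.3],[[-0.002,0,0.006],[0,0,0],0.3],[[-0.002,0,0.007],[0,0,0],0.3],[[-0.002,0,0.007],[0,0,0],0.3]]}}

```text
clock: 32.2
tcp_pos: [0.4295, 0.2743, -0.0073]
tcp_rot: [-3.142, 0.0, 0.224]
ft_force: [0.4, -0.3, -5.8]
grip_width: 0.047
```

>>> {"fn": "drive_tool", "kwargs": {"steps": [[[0,0,0.001],[0,0,0],0.3],[[0,0,0.001],[0,0,0],0.3]]}}

```text
clock: 32.4
tcp_pos: [0.4296, 0.2744, -0.0076]
tcp_rot: [3.141, 0.0, 0.224]
ft_force: [-2.6, -0.4, 2.6]
grip_width: 0.0465
```

Contact (weight gone from −5.8 to +2.6 N). Release and rise.

>>> {"fn": "drive_tool", "kwargs": {"steps": [[[0,0,0],[0,0,0],0.6],[[0,0,0],[0,0,0],0.7],[[0,0,0],[0,0,0],0.75],[[0,0,0],[0,0,0],0.75],[[0,0,-0.008],[0,0,0],0.75],[[0,0,-0.025],[0,0,0],0.75],[[0,0,-0.055],[0,0,0],0.75],[[0,0,-0.09],[0,0,0],0.75],[[0,0,-0.12],[0,0,0],0.75],[[0,0,-0.13],[0,0,0],0.75]]}}

```text
clock: 33.4
tcp_pos: [0.4324, 0.2756, 0.1263]
tcp_rot: [-3.14, -0.008, 0.224]
ft_force: [0.4, 0.3, 1.6]
grip_width: 0.0638
```

>>> {"fn": "drive_tool", "kwargs": {"steps": [[[-0.01,0.04,-0.02],[0,0,0],0.75],[[-0.02,0.08,-0.04],[0,0,0],0.75],[[-0.03,0.12,-0.06],[0,0,0],0.75],[[-0.035,0.14,-0.07],[0,0,0],0.75],[[-0.035,0.14,-0.07],[0,0,0],0.75]]}}

```text
clock: 33.9
tcp_pos: [0.4274, 0.128, 0.193]
tcp_rot: [3.141, -0.003, 0.22]
ft_force: [0.2, 0.4, 0.7]
grip_width: 0.064
```

```bash
python3 - <<'E'
from workcell import env
from h import *
s=env.capture("scene"); t=env.capture("top"); np.savez("sceneF.npz",**s); np.savez("topF.npz",**t)
crop(s,240,150,200,200,3,"pics/sF.png"); crop(t,165,170,220,165,3.6,"pics/tF.png")
Q=cloud(s).reshape(-1,3); N=dict(nut=(.451,.0055,.017,.026),spacer=(.6405,.1245,.025,.030),bearing=(.663,-.1385,.034,.026),gear=(.4325,.2745,.05,.026))
for n,(x,y,r,z) in N.items():
    m=(np.hypot(Q[:,0]-x,Q[:,1]-y)<r+.008)&(abs(Q[:,2]-z)<.004); print(n,np.median(Q[m],0).round(4),m.sum())
s0=load("scene0"); b=(slice(300,360),slice(150,205)); print("piston diff",np.abs(s0["img"][b].astype(int)-s["img"][b]).mean())
print(env.sense()["clock"])
E
```

```text
nut [0.4544 0.0061 0.026 ] 97
spacer [0.6437 0.1256 0.0299] 163
bearing [ 0.6655 -0.1405  0.0258] 523
gear [0.4454 0.263  0.0253] 359
piston diff 3.53
34.0
```

View pics/sF.png

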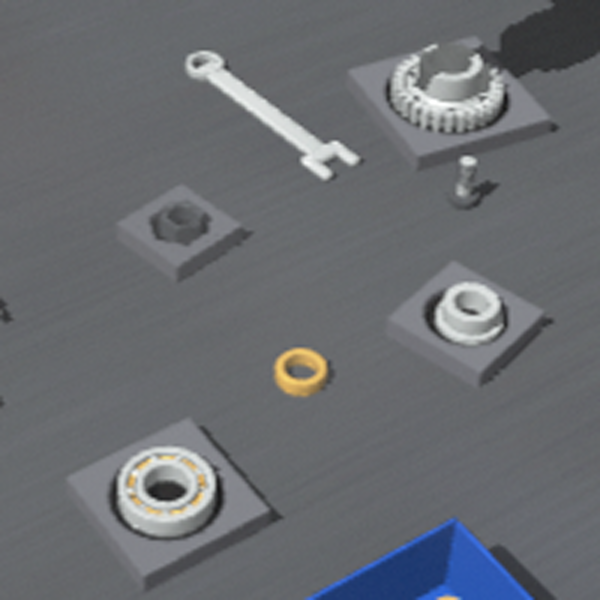

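View pics/tF.png

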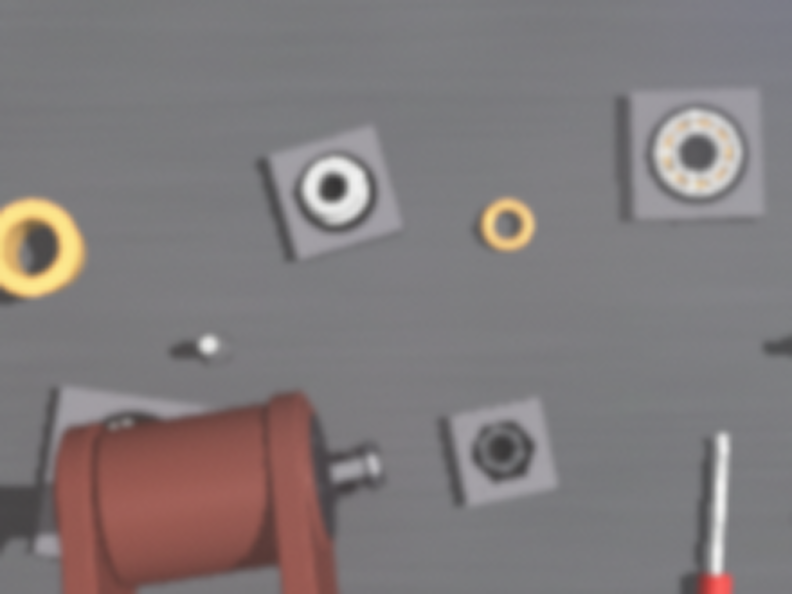

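```bash
python3 - <<'E'
from h import *
a=load("top0");b=load("topF")
cv2.imwrite("pics/pF.png",np.hstack([cv2.resize(x["img"][215:260,420:470,::-1],None,fx=7,fy=7) for x in(a,b)]))
for c in(a,b):
    g=(c["img"][215:260,420:470].min(2)>225); y,x=np.nonzero(g); print(x.mean(),y.mean(),len(x))
E
```

```text
23.04060913705584 22.19289340101523 197
23.020725388601036 22.243523316062177 193
```

View pics/pF.png

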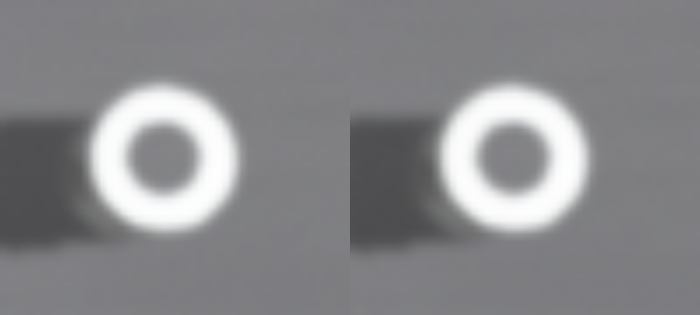

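The piston has not moved (its centre is within 0.1 px of the start), and every part lies in its nest.

```bash
python3 -c "
from workcell import env
print(env.finish_job())"
```

```text
the job is handed in; nothing more can be done
None
```

I stripped the shaft in order (nut, spacer, bearing, gear) and set each part down to touch in its own nest. I then handed the job in at about 34 s; `env.finish_job()` gave no verdict.

**Final checks that agreed**
- **Top heights:** the nut measured 26 mm, the spacer 30 mm and the bearing 26 mm. The gear's rim measured 25 mm. That puts all four undersides on the recess floors at 10 mm.
- **Position in the nests:** in the pictures all four lie flat and the right way up, about 3 mm off centre at most.
- **Piston:** it did not move; its centre in the top view is within 0.1 px of the start picture.

**What disagreed or is less certain**
- **TCP height:** the real fingertips stood about 40 mm above the reported TCP, contrary to the text. I saw this in the pictures and the depth data, and a test close at the nominal height met nothing. I corrected every height for it, and the touch-down heights then fitted to within 1 mm.
- **Camera calibration:** the two cameras differed by up to about 5 mm in position. The height of the nest tops, triangulated from both views, came out 3–5 mm low. I averaged the positions, and nudged the bearing and gear into place from the live picture.
- **Gear in the last top view:** the arm mostly hid it, so its final check comes from the scene camera alone.

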